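Safety test of the sewing bench's power unit

TASK

Test the safety cut-out of the sewing bench's power unit. First clear it: drop every empty tin standing on the unit or in front of it into the wire basket, and lift the orange cover off the test button; only when all that is cleared, press the blue test button so that the lever with the red grip drops, then lift the lever back up until it stays up on its own, and last put the cover back over the button so that it sits flat on the unit. Leave the jars beside the unit standing where they are.

Things in the scene. Friction and masses are not known exactly. Their poses are not given: they have to be found in the camera images.
- unit: fixed grey power unit with white top, a flat box 200 (x) by 280 (y) by 40 mm high; origin at the centre of its underside; flat deck 40 mm up; its x points away from the robot (yaw up to 0.15 rad). Test button at x +30, y -65 mm; lever slot at y +70 mm; a yellow patch on the deck shows where the lever falls. At the start the lever is up and the cover stands over the button.
- lever (a joint): drop lever's angle (rad): 0 = up, leaning 0.15 past the vertical, away from the robot, resting there by its weight; 0.9 = dropped towards the unit's -x. Swings freely, 2 N at the grip lifts it: pushed up past top dead centre (0.15) it falls to 0 by itself, short of that it drops again. Closed fingers coming from the unit's -x side can push the red grip up and over, along its arc.
- lever_grip (a point): centre of the lever's red round grip, a cylinder 20 mm in diameter, 46 mm long along the unit's y, 75 mm from the hinge, on a black bar 12 mm thick. Lever up: 104 mm above the bench; dropped: about 85 mm above the bench (its lower side 35 mm above the deck) and 51 mm from the hinge towards the unit's -x.
- lever_hinge (a point): point on the lever's hinge axis (parallel to the unit's y), at x +50, y +70 mm of the unit, 30 mm above the bench, inside the housing; axes as the unit's.
- test_button (a joint): how far the test button is pressed (m): 0 = out, 0.008 = fully down. It springs back; 2 N starts it, about 7 N holds it fully down; it trips the lever at about 5 mm, so press it fully, and let go before lifting the lever.
- button_top (a point): centre of the top face of the blue test button, 36 mm in diameter, standing 20 mm above the deck when out, in a fixed black collar 52 mm in diameter and 8 mm high; z up.
- cover: loose orange cover standing on the deck over the button: a hollow square cap 90 by 90 mm, 35 mm high, walls 4 mm, open below, with a grip fin on top 60 mm long (its x), 14 mm thick (its y) and 26 mm high; 61 mm high in all, 120 g. Origin at the centre of its lower edge plane, z up.
- tin1: empty blue tin with aluminium rim and paper label, a closed box 90 (its x) by 50 (its y) by 60 mm (its z), about 90 g; origin at the centre of its underside. If present it stands on the unit's deck in front of the lever, its long side along the unit's y. Only three to five of the five tins are present.
- tin2: empty plain aluminium tin with aluminium rim and paper label, a closed box 90 (its x) by 50 (its y) by 60 mm (its z), about 90 g; origin at the centre of its underside. If present it stands on the bench in front of the unit, its long side roughly along y. Only three to five of the five tins are present.
- tin3: empty red tin with aluminium rim and paper label, a closed box 90 (its x) by 50 (its y) by 60 mm (its z), about 90 g; origin at the centre of its underside. If present it stands on the bench in front of the unit, its long side roughly along y. Only three to five of the five tins are present.
- tin4: empty brass-coloured tin with aluminium rim and paper label, a closed box 90 (its x) by 50 (its y) by 60 mm (its z), about 90 g; origin at the centre of its underside. If present it stands on the bench in front of the unit, its long side roughly along y. Only three to five of the five tins are present.
- tin5: empty yellow tin with aluminium rim and paper label, a closed box 90 (its x) by 50 (its y) by 60 mm (its z), about 90 g; origin at the centre of its underside. If present it stands on the unit's deck in front of the cover, its long side along the unit's y. Only three to five of the five tins are present.
- basket_in (a point): centre of the inner floor of the fixed wire basket, 5 mm above the bench; the basket is 260 (x) by 220 (y) mm outside, 90 mm high, wall 5 mm, x and y as this point's axes; it stands left or right of the unit, in line with the bench to within 0.15 rad.
- caddy: fixed white tool caddy 110 (x) by 180 (y) by 90 mm with pens and scissors standing up to 170 mm high; origin at the centre of its underside; it stands on the other side of the unit from the basket.
- jar_white: full amber jar with white lid, 62 mm across, 62 mm high, 300 g, upright; origin at the centre of its underside. A bystander.
- jar_yellow: full black jar with yellow lid, 58 mm across, 75 mm high, 300 g, upright; origin at the centre of its underside. A bystander.
Mind the look-alikes: they are no part of the job. Of the things like the tin1, leave any that is purple; of the rest the larger one is meant.

How it is judged:
By the outcome, as a careful person would: the job done as asked, in the order asked, and still so for the second after the job is handed in, with the robot touching nothing.
Of tin1, tin2, tin3, tin4, tin5 only 3 to 5 are there at a start; the rules pass over those that are not, and their reading is None.
At some moment in a run one of tin2, tin3, tin4 may be knocked a few centimetres aside while the robot is not near it.
Once in a run the grip may slacken for a moment while it holds something.
It also fails if it takes over 210 s, if anything falls off the work surface, if the arm or the gripper's body presses on something with over 40 N, if the wrist force passes 120 N, or if a joint passes its speed limit or range.

ROBOT

A 6-joint arm with a two-finger parallel gripper is mounted at the origin on the work surface. World frame = base frame: x ahead of the robot, y to its left, z up, the work surface at z = 0. Lengths are in mm, angles in rad, forces in N, time in s.
With the tool pointing down it reaches from about 275 to 1000 mm from the base axis. Payload 8.4 kg.
Tool frame: the origin (TCP) lies on the centre line of the jaws, within the pads' length; the fingertips stand 22 mm ahead of it and the grasp point (between the pads) lies 3 mm ahead of it; z points along the fingers, x is the direction in which the jaws open and shut, and the axes are right-handed (so a half turn about z gives the same grasp; the last joint's range is limited). The gripper opens to 85 mm and grips with 20 to 120 N. Pads are 22 mm wide; open, the fingers measure 114 mm over their backs; the gripper's body (76 mm by 85 mm) begins 54 mm behind the grasp point. The pads swing forward as they close: fully open they stand 13 mm farther back than shut.
Start: joints at [1.293, 0.353, 1.633, -0, 1.155, -0.002], TCP at [170.196, 601.383, 253.281] pointing down, gripper open.
Joint ranges: [-2.63, 2.63], [-0.92, 2.1], [0.06, 2.66], [-1.3, 4.44], [0, 2.69], [-3.02, 3.02]. Speed limits (rad/s): [2.22, 2.22, 2.79, 3.14, 3.14, 3.14].

INTERFACE

Orientations are given as [roll, pitch, yaw] about the fixed x, y, z axes, in that order (R = Rz(yaw) Ry(pitch) Rx(roll)).
In Python, from rig import status, viewer, job gives the robot as it stands.
- The arm moves only by the tool send_rows, never from a script. Its argument "plan" is a list of rows, each a list of 3 entries, a list of its own where there are three numbers: the shift along the tool's x, y, z in m, then the turn, a rotation vector about the tool's x, y, z in rad, then the opening, from -1 (shut) to 1 (fully open). In form: [[[x, y, z], [rx, ry, rz], jaw], ...]. A call has exactly 5 rows; each row is the pose to reach, as a shift and turn from the pose measured when the call began, along the tool's axes at that moment; what a row does not reach only later rows make up. A row lasts 1/12 s, in which the tool goes at most 41.7 mm and 7.16 degrees, less where a joint would pass 70% of its speed; a pose out of reach is approached as far as the arm can. A call with a gripper value outside its range is refused whole. The fingers move at their own pace and stop on an object; "squeeze" is the grip in N (left out, the last holds). Time passes only in rows, so rows that repeat a pose let the fingers close, or fill a call up. It gives the time, the measured TCP pose, the force and the opening at its end, in the units of the state.
- status.sense(): the state, without advancing time (a new reading comes with each control period).
- viewer.grab_frame(name): name is "side" or "top"; returns the picture (384x512x3 uint8, red, green, blue); there is no depth.
- viewer.camera_params(name): a dict with "intrinsics" (3x3 intrinsics, pixels), "dist_coeffs" ([k1, k2, p1, p2, k3] as OpenCV has them; the pictures are not rectified), "xyz" and "orientation" of the camera in the world. Camera axes: x right, y down, z forward; pixel columns grow to the right and rows downward; lengths in mm; the calibration is good to about 2 mm. A picture is of the moment at which its call begins. camera_params takes no time and is no camera call.
- job.sign_off(): hands the job in, once; it reports no verdict.
Trained networks look in the newest picture that a camera, given by its name, has taken for a name from the list of things; names that differ only in an ending like _2 or _b are one class to them, and where a whole thing is asked for, a point or a joint stands for the part that bears it (a point fixed in the world has none). Each returns a list of dicts, best first, with "p" (0 to 1); they miss things now and then, are a little off and sometimes report something else, mostly with a low value. They report only what shows in the picture. A call takes as long as a camera call. They do not tell look-alikes from the thing itself.
- viewer.cut_out(label, camera): "mask" (384x512 bool, what is visible of it) and "extent" ([left, top, width, height] in pixels, round what is visible of it).
The state is a dict: "clock": time; "qpos": joint angles; "qvel": joint speeds; "joint_efforts": joint torques, N m; "eef_pos": TCP position; "tcp_rot": TCP orientation; "contact_force": force on the tool from outside, world axes, zero at the start; "wrist_torque": the same for the moment, N m; "opening": opening from 0.0 (shut) to 1.0 (fully open).
Only numpy, scipy, OpenCV 4.12 (cv2) and the standard library are available. Lean on these libraries where they do the work, as an engineer would, in place of code of your own. Each camera call takes 0.05 s, during which the arm holds its last target.

## Working session

There is one attempt and no reset: what is moved stays moved. The work goes in short steps, Python scripts to look and compute and a tool call to move; the robot and the scene stay as the last step left them, time stands still between calls to the robot, and variables do not carry over. Pictures are saved under pics/ and viewed, and the job is handed in when it is done.

Besides the shell and the picture viewer there is one more tool, called after "Call:" as a command line: name --argument value ..., lists and objects as JSON in quotes. send_rows: Moves the arm, as the interface text tells. Its arguments: {"type":"object","properties":{"plan":{"type":"array"},"squeeze":{"type":"number"}},"required":["plan"]}

```bash
ls; mkdir -p pics; python3 - <<'E'
from rig import status, viewer, job
import cv2
print(status.sense())
for n in("side","top"):
    im=viewer.grab_frame(n); cv2.imwrite(f"pics/{n}0.png",cv2.resize(im[:,:,::-1],(800,600)))
    print(n,viewer.camera_params(n))
E
```

```text
pics
{'clock': 0.0, 'qpos': array([ 1.29257130e+00,  3.53656888e-01,  1.63417176e+00, -3.39881302e-05,
        1.15519800e+00, -2.43663412e-03]), 'qvel': array([0.00074993, 0.00153794, 0.00064282, 0.00117147, 0.00063981,
       0.00193421]), 'joint_efforts': array([ 3.76942131e-03, -6.05241108e+01, -3.42081392e+01,  2.85758806e-04,
        9.13227821e-03,  4.52405388e-06]), 'eef_pos': array([170.09438671, 600.92378918, 252.54010392]), 'tcp_rot': array([3.14156507e+00, 1.43406542e-03, 1.29502165e+00]), 'contact_force': array([ 0.76291882, -0.23193209,  0.56036842]), 'wrist_torque': array([0.05088377, 0.00741694, 0.03196291]), 'opening': 1.000321098415009}
side {'intrinsics': array([[369.66818847,   0.        , 256.42590046],
       [  0.        , 369.66818847, 187.96041243],
       [  0.        ,   0.        ,   1.        ]]), 'dist_coeffs': array([-0.10869261,  0.        ,  0.        ,  0.        ,  0.        ]), 'xyz': array([ -20.98315065, -680.44203435,  545.71455502]), 'orientation': array([-2.03790322,  0.02406062, -0.64761776])}
top {'intrinsics': array([[412.80979044,   0.        , 256.9181443 ],
       [  0.        , 412.80979044, 190.0627585 ],
       [  0.        ,   0.        ,   1.        ]]), 'dist_coeffs': array([-0.05797582,  0.        ,  0.        ,  0.        ,  0.        ]), 'xyz': array([ 369.77430446,   20.04861864, 1098.15612846]), 'orientation': array([-3.04008801, -0.03331286, -1.57023298])}
```

View pics/top0.png

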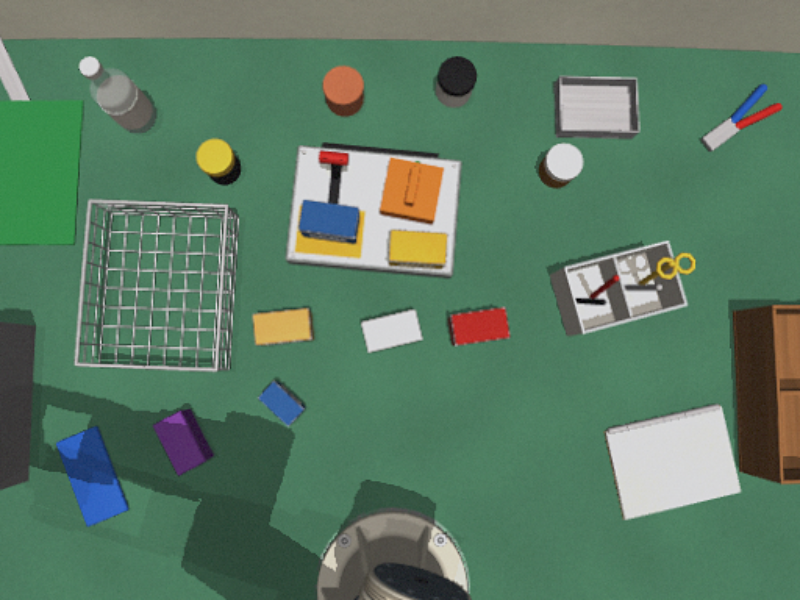

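View pics/side0.png

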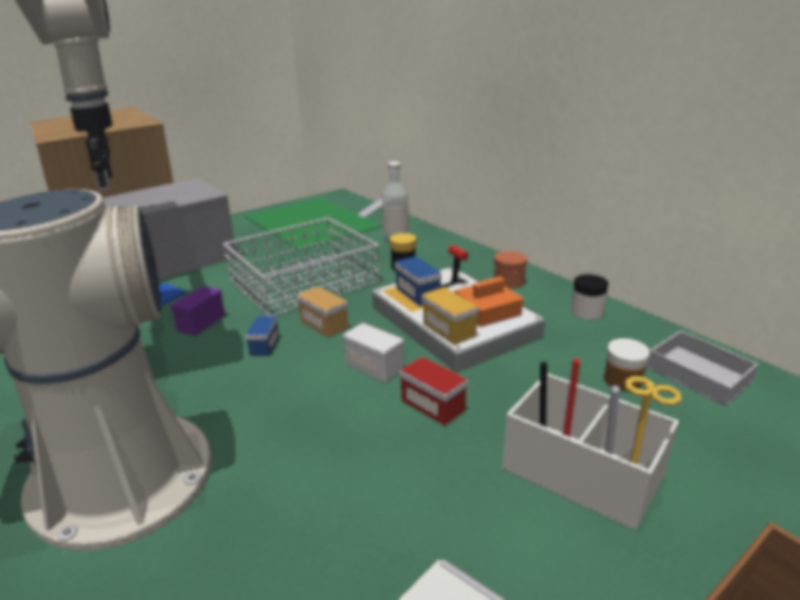

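The top picture (800x600) shows five tins:
- tin1: blue, on the deck at (330,222)
- tin5: yellow, on the deck at (418,248)
- tin4: brass, at (283,327)
- tin2: plain aluminium, at (392,331)
- tin3: red, at (479,327)

The cover is at (412,190) and the lever grip at (334,158). The basket is on the left at (158,285) and the caddy on the right.

Look-alikes for tin1 are the small blue tin (282,402), the purple tin (183,441) and the flat blue box (92,475). The one I want is the blue tin on the deck.

```bash
cat > h.py <<'E'
import numpy as np, cv2
from scipy.spatial.transform import Rotation as R
from scipy.optimize import minimize
from rig import status, viewer, job
CP={n:viewer.camera_params(n) for n in("side","top")}
def proj(P,cam):
    c=CP[cam];Rw=R.from_euler('xyz',c["orientation"]).as_matrix()
    rv=cv2.Rodrigues(Rw.T)[0];t=-Rw.T@c["xyz"]
    return cv2.projectPoints(np.asarray(P,float).reshape(-1,1,3),rv,t,c["intrinsics"],c["dist_coeffs"])[0].reshape(-1,2)
def ray(px,cam,z):
    c=CP[cam];Rw=R.from_euler('xyz',c["orientation"]).as_matrix()
    u=cv2.undistortPoints(np.asarray(px,float).reshape(-1,1,2),c["intrinsics"],c["dist_coeffs"]).reshape(-1,2)
    d=np.c_[u,np.ones(len(u))]@Rw.T
    return c["xyz"]+d*((z-c["xyz"][2])/d[:,2])[:,None]
def box(x,y,yaw,z,dx,dy,dz):
    s=np.array([[a,b,c] for a in(-.5,.5) for b in(-.5,.5) for c in(0,1)])*[dx,dy,dz]
    c,sn=np.cos(yaw),np.sin(yaw)
    return s@np.array([[c,sn,0],[-sn,c,0],[0,0,1]])+[x,y,z]
S=4
def sil(P,cam):
    h=cv2.convexHull((proj(P,cam)*S+S/2).astype(np.float32)).astype(np.int32)
    m=np.zeros((384*S,512*S),np.uint8);cv2.fillConvexPoly(m,h,1);return m
def fit(masks,shape,z,x0):
    # masks {cam:mask}; soft IoU of convex silhouette
    big={k:cv2.resize(m.astype(np.uint8),None,fx=S,fy=S,interpolation=cv2.INTER_NEAREST) for k,m in masks.items()}
    def f(p):
        P=box(p[0],p[1],p[2],z,*shape);o=0
        for k,m in big.items():
            s=sil(P,k);o+=1-(s&m).sum()/max(1,(s|m).sum())
        return o
    best=None
    for dy in(-.3,0,.3):
        x=np.array(x0,float)+[0,0,dy]
        r=minimize(f,x,method='Nelder-Mead',options=dict(initial_simplex=[x,x+[12,0,0],x+[0,12,0],x+[0,0,.25]],xatol=.1,fatol=1e-4))
        if best is None or r.fun<best.fun:best=r
    return best.x,best.fun/len(masks)
def masks(label,cam,fresh=False):
    if fresh: viewer.grab_frame(cam)
    return viewer.cut_out(label,cam)
def pose():
    s=status.sense();return s["eef_pos"],R.from_euler('xyz',s["tcp_rot"]),s
def mv(target,yaw):
    """tool-frame shift (m) and rotvec to target TCP pos, tool down, jaw axis yaw (mod pi, nearest)"""
    p,Rc,s=pose();sh=Rc.inv().apply(np.asarray(target)-p)/1000
    best=None
    for k in(-1,0,1):
        T=R.from_euler('xyz',[np.pi,0,yaw+k*np.pi]);rv=(Rc.inv()*T).as_rotvec()
        q6=s["qpos"][5]+rv[2]
        if abs(q6)<2.9 and (best is None or np.linalg.norm(rv)<np.linalg.norm(best)):best=rv
    print("pos",p.round(1),"rpy",s["tcp_rot"].round(3),"q",s["qpos"].round(2),"open",round(s["opening"],2),"F",s["contact_force"].round(1),"t",round(s["clock"],1))
    print("->",target,"shift",sh.round(4),"rot",best.round(3),"steps",round(np.linalg.norm(sh)/.0417,1),round(np.linalg.norm(best)/.125,1))
E
python3 - <<'E'
from h import *
import pickle
for c in("side","top"): viewer.grab_frame(c)
D={}
for l in["unit","cover","tin1","tin2","tin3","tin4","tin5","jar_white","jar_yellow","caddy","basket_in","button_top","lever_grip","lever_hinge","lever"]:
    for c in("top","side"):
        r=viewer.cut_out(l,c);D[l,c]=r
        print(l,c,[(round(d["p"],2),np.round(d["extent"]).tolist(),int(d["mask"].sum())) for d in r[:4]])
pickle.dump(D,open("d0.pkl","wb"))
print(status.sense()["clock"])
E
```

```text
unit top [(0.77, [182.0, 90.0, 113.0, 88.0], 5155)]
unit side [(0.59, [241.0, 162.0, 108.0, 74.0], 2525), (0.46, [188.0, 183.0, 36.0, 32.0], 739)]
cover top [(0.71, [243.0, 103.0, 44.0, 37.0], 1323)]
cover side [(0.78, [291.0, 176.0, 46.0, 33.0], 868), (0.39, [256.0, 227.0, 47.0, 44.0], 1383)]
tin1 top [(0.89, [286.0, 197.0, 41.0, 22.0], 760), (0.83, [164.0, 199.0, 37.0, 22.0], 755), (0.83, [249.0, 149.0, 35.0, 19.0], 801), (0.69, [194.0, 128.0, 35.0, 31.0], 887)]
tin1 side [(0.66, [110.0, 183.0, 34.0, 33.0], 769), (0.63, [256.0, 226.0, 45.0, 43.0], 1330), (0.61, [219.0, 207.0, 39.0, 39.0], 1028), (0.6, [157.0, 202.0, 20.0, 26.0], 378)]
tin2 top [(0.89, [286.0, 197.0, 41.0, 22.0], 760), (0.83, [164.0, 199.0, 37.0, 22.0], 755), (0.83, [249.0, 149.0, 35.0, 19.0], 801), (0.69, [194.0, 128.0, 35.0, 31.0], 887)]
tin2 side [(0.66, [110.0, 183.0, 34.0, 33.0], 769), (0.63, [256.0, 226.0, 45.0, 43.0], 1330), (0.61, [219.0, 207.0, 39.0, 39.0], 1028), (0.6, [157.0, 202.0, 20.0, 26.0], 378)]
tin3 top [(0.89, [286.0, 197.0, 41.0, 22.0], 760), (0.83, [164.0, 199.0, 37.0, 22.0], 755), (0.83, [249.0
[... 1275 characters left out ...]
44.0, 92.0, 28.0, 31.0], 585)]
caddy side [(0.68, [321.0, 231.0, 113.0, 108.0], 7676)]
basket_in top [(0.82, [48.0, 127.0, 108.0, 114.0], 1669)]
basket_in side [(0.84, [144.0, 141.0, 97.0, 65.0], 849)]
button_top top []
button_top side [(0.43, [250.0, 154.0, 18.0, 16.0], 240)]
lever_grip top [(0.71, [203.0, 96.0, 18.0, 18.0], 216)]
lever_grip side [(0.71, [289.0, 162.0, 10.0, 20.0], 162)]
lever_hinge top [(0.9, [186.0, 91.0, 110.0, 86.0], 5257), (0.32, [192.0, 127.0, 42.0, 29.0], 923)]
lever_hinge side [(0.57, [236.0, 157.0, 107.0, 78.0], 2463)]
lever top [(0.75, [206.0, 95.0, 17.0, 22.0], 262), (0.19, [249.0, 148.0, 40.0, 26.0], 873)]
lever side [(0.49, [285.0, 159.0, 12.0, 22.0], 153)]
1.7
```

```bash
python3 - <<'E'
from h import *
import pickle
D=pickle.load(open("d0.pkl","rb"))
L=D["tin1","top"];LS=D["tin1","side"]
for d in L: print("top",round(d["p"],2),np.round(d["extent"]).tolist())
for d in LS: print("side",round(d["p"],2),np.round(d["extent"]).tolist())
im=viewer.grab_frame("top")[:,:,::-1];cv2.imwrite("top0raw.png",im)
ims=viewer.grab_frame("side")[:,:,::-1];cv2.imwrite("side0raw.png",ims)
cv2.imwrite("pics/u0.png",cv2.resize(im[85:225,150:335],None,fx=4.2,fy=4.2,interpolation=cv2.INTER_CUBIC))
cv2.imwrite("pics/us0.png",cv2.resize(ims[140:280,180:380],None,fx=4,fy=4,interpolation=cv2.INTER_CUBIC))
E
```

```text
top 0.89 [286.0, 197.0, 41.0, 22.0]
top 0.83 [164.0, 199.0, 37.0, 22.0]
top 0.83 [249.0, 149.0, 35.0, 19.0]
top 0.69 [194.0, 128.0, 35.0, 31.0]
top 0.62 [228.0, 198.0, 41.0, 30.0]
top 0.56 [162.0, 244.0, 32.0, 29.0]
top 0.56 [100.0, 263.0, 37.0, 40.0]
side 0.66 [110.0, 183.0, 34.0, 33.0]
side 0.63 [256.0, 226.0, 45.0, 43.0]
side 0.61 [219.0, 207.0, 39.0, 39.0]
side 0.6 [157.0, 202.0, 20.0, 26.0]
side 0.59 [255.0, 159.0, 26.0, 32.0]
side 0.56 [190.0, 183.0, 32.0, 34.0]
```

View pics/u0.png

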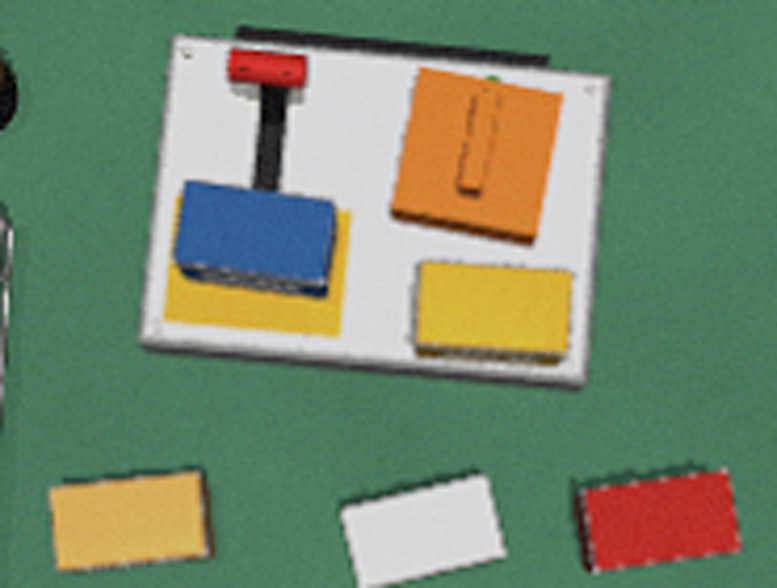

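View pics/us0.png

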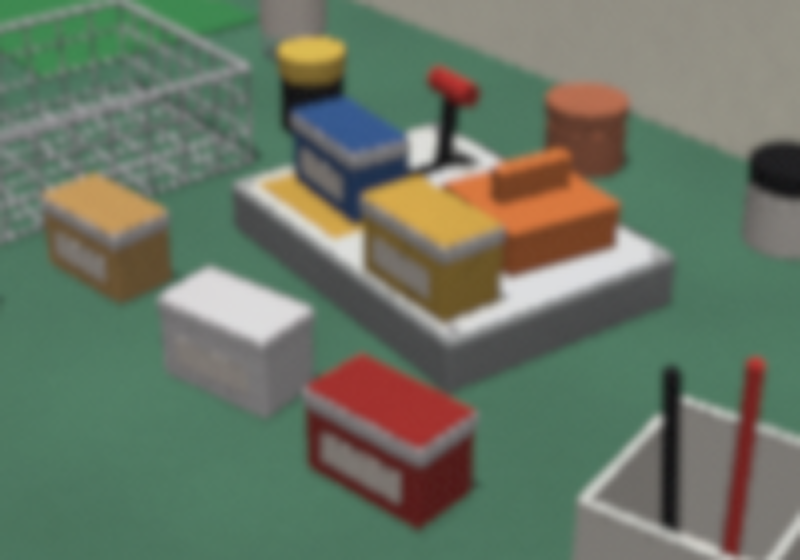

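```bash
cat > a.py <<'E'
from h import *
def C(pts,z,name,dims):
    px=(np.array(pts,float)+.5)/4.2-.5+[150,85]
    W=ray(px,"top",z)[:,:2]
    c=W.mean(0)
    # along the long edge: points 0-1 and 3-2 (runs -y)
    d=(W[0]-W[1])+(W[3]-W[2]); yaw=np.arctan2(d[1],d[0])-np.pi/2 
    e=[np.linalg.norm(W[i]-W[(i+1)%4]).round(1) for i in range(4)]
    print(name,c.round(1),"yaw",round(yaw,3),"edges",e,"exp",dims); return c,yaw
C([(174,37),(609,77),(584,377),(143,344)],40,"unit",(280,200))
C([(52,488),(200,472),(208,555),(58,568)],60,"tin4",(90,50))
C([(342,505),(488,474),(505,553),(358,586)],60,"tin2",(90,50))
C([(585,488),(727,470),(740,550),(594,570)],60,"tin3",(90,50))
C([(186,182),(335,200),(328,284),(176,262)],100,"tin1",(90,50))
C([(418,262),(572,268),(567,350),(414,345)],100,"tin5",(90,50))
C([(418,68),(562,94),(537,236),(393,208)],75,"cover",(90,90))
E
python3 a.py
python3 - <<'E'
from h import *
import pickle
D=pickle.load(open("d0.pkl","rb"));L=D["tin1","top"];LS=D["tin1","side"]
def pick(L,x): return min(L,key=lambda d:abs(d["extent"][0]-x))["mask"]
for n,x,xs,z,g in[("tin3",286,256,0,(400,-80,1.57)),("tin2",228,219,0,(400,20,1.57)),("tin4",164,190,0,(400,140,1.57)),("tin5",249,None,40,(500,0,1.57)),("tin1",194,255,40,(540,90,1.57))]:
    m=pick(L,x);ys,xx=np.nonzero(m);c=ray([(xx.mean(),ys.mean())],"top",z+45)[0]
    g=(c[0],c[1],1.57)
    print(n,[ (a[0].round(2).tolist(),round(a[1],3)) for a in [fit({"top":m},(90,50,60),z,g)]+([fit({"top":m,"side":pick(LS,xs)},(90,50,60),z,g)] if xs else [])])
m=D["jar_white","top"][0]["mask"]
def cyl(l,c,r,h,x0):
    m=D[l,c][0]["mask"];M=cv2.resize(m.astype(np.uint8),None,fx=S,fy=S,interpolation=cv2.INTER_NEAREST)
    a=np.linspace(0,6.28,40);b=np.r_[np.c_[r*np.cos(a),r*np.sin(a),0*a],np.c_[r*np.cos(a),r*np.sin(a),0*a+h]]
    f=lambda p:1-(sil(b+[*p,0],c)&M).sum()/(sil(b+[*p,0],c)|M).sum()
    r=minimize(f,x0,method='Nelder-Mead',options=dict(initial_simplex=[x0,np.add(x0,[15,0]),np.add(x0,[0,15])]));print(l,r.x.round(1),r.fun)
cyl("jar_white","top",31,62,ray([(360,105)],"top",40)[0][:2])
cyl("jar_yellow","side",29,75,ray([(138,105)],"top",40)[0][:2])
# rough
for n,p,z in[("basket TL",(88,202),90),("TR",(238,207),90),("BR",(220,370),90),("BL",(76,366),90),("jy lid",(215,158),75),("jw",(562,162),62),("caddyTL",(565,272),90),("TR",(667,243),90),("BR",(687,302),90),("BL",(583,332),90)]:
    print(n,ray([np.array(p)*.64],"top",z)[0].round(0))
E
```

```text
unit [625.1  30.1] yaw -0.077 edges [np.float64(274.9), np.float64(192.1), np.float64(272.4), np.float64(195.9)] exp (280, 200)
tin4 [428.1 177.3] yaw 0.101 edges [np.float64(88.8), np.float64(50.0), np.float64(89.4), np.float64(48.0)] exp (90, 50)
tin2 [423.4   1.8] yaw 0.217 edges [np.float64(89.6), np.float64(48.5), np.float64(90.1), np.float64(49.4)] exp (90, 50)
tin3 [ 429.7 -141.7] yaw 0.132 edges [np.float64(87.1), np.float64(48.9), np.float64(89.3), np.float64(49.6)] exp (90, 50)
tin1 [595.1 100.7] yaw -0.128 edges [np.float64(88.0), np.float64(50.2), np.float64(89.6), np.float64(48.0)] exp (90, 50)
tin5 [551.9 -37.8] yaw -0.029 edges [np.float64(90.4), np.float64(48.8), np.float64(89.3), np.float64(49.2)] exp (90, 50)
cover [651.6 -30.2] yaw -0.18 edges [np.float64(89.0), np.float64(89.7), np.float64(88.3), np.float64(88.4)] exp (90, 90)
tin3 [([428.59, -140.87, 1.73], np.float64(0.054)), ([429.5, -141.49, 1.71], np.float64(0.065))]
tin2 [([421.22, 3.61, 1.81], np.float64(0.044)), ([421.59, 3.88, 1.8], np.float64(0.071))]
tin4 [([427.52, 179.48, 1.65], np.float64(0.072)), ([427.49, 179.32, 1.64], np.float64(0.079))]
tin5 [([551.26, -38.21, 1.56], np.float64(0.093))]
tin1 [([595.99, 102.31, 1.42], np.float64(0.05)), ([596.38, 102.67, 1.39], np.float64(0.137))]
jar_white [ 706.3 -287.9] 0.047992259313013985
jar_yellow [726.4 321.9] 0.36749116607773846
basket TL [623. 487.  90.]
TR [615. 246.  90.]
BR [358. 267.  90.]
BL [363. 492.  90.]
jy lid [700. 290.  75.]
jw [ 704. -284.   62.]
caddyTL [ 514. -275.   90.]
TR [ 562. -445.   90.]
BR [ 466. -474.   90.]
BL [ 418. -302.   90.]
```

```bash
cat > m.py <<'E'
import sys
from h import *
a=[float(v) for v in sys.argv[1:5]]
mv(a[:3],a[3])
E
python3 m.py 428 178.5 150 0.09
python3 - <<'E'
from h import *
im=cv2.imread("top0raw.png");
U=dict(tin4=(428,178.5,1.57+.09,0,90,50,60),tin2=(422.5,3,1.57+.23,0,90,50,60),tin3=(429.5,-141.5,1.57+.14,0,90,50,60),tin1=(595.5,101.5,1.57-.14,40,90,50,60),tin5=(551.5,-38,1.57-.02,40,90,50,60),unit=(625,30,-.077,0,200,280,40),cover=(651.6,-30,-.18,40,90,90,35),bas=(490,377,.03,5,260,220,85))
b=cv2.resize(im,None,fx=3,fy=3,interpolation=cv2.INTER_CUBIC)
ed=[(0,1),(0,2),(0,4),(1,3),(1,5),(2,3),(2,6),(3,7),(4,5),(4,6),(5,7),(6,7)]
for v in U.values():
    p=((proj(box(*v),"top")+.5)*3-.5)
    for i,j in ed: cv2.line(b,tuple(p[i].round().astype(int)),tuple(p[j].round().astype(int)),(255,0,255),1)
b=b[240:760,120:920];cv2.imwrite("pics/ov0.png",b)
E
```

```text
pos [170.2 601.4 253.3] rpy [ 3.142 -0.     1.295] q [ 1.29  0.35  1.63 -0.    1.16 -0.  ] open 1.0 F [ 0.2  0.3 -0.9] t 1.8
-> [428.0, 178.5, 150.0] shift [-0.3368  0.3632  0.1033] rot [-0.    -0.     1.205] steps 12.1 9.6
```

View pics/ov0.png

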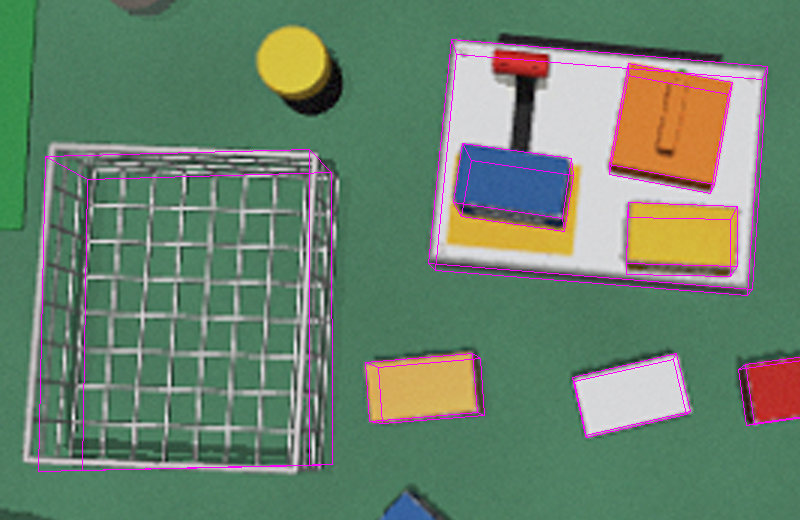

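The wireframes fit the tins, the cover and the unit. The basket is slightly turned, which doesn't matter for dropping. The chosen tins are the five large ones with rims, and the small blue tin, the purple tin and the flat blue box stay put. Starting with tin4.

Call:
send_rows --plan '[[[-0.337,0.363,0.103],[0,0,1.205],1],[[-0.337,0.363,0.103],[0,0,1.205],1],[[-0.337,0.363,0.103],[0,0,1.205],1],[[-0.337,0.363,0.103],[0,0,1.205],1],[[-0.337,0.363,0.103],[0,0,1.205],1]]' --squeeze 40

```text
clock: 2.22
eef_pos: [276.7, 425.6, 210.6]
tcp_rot: [-3.142, -0.0, 0.664]
contact_force: [0.1, 1.0, -0.2]
opening: 0.999
```

```bash
python3 m.py 428 178.5 150 0.09
```

```text
pos [276.7 425.6 210.6] rpy [-3.142 -0.     0.664] q [ 0.99  0.22  1.92 -0.    1.    0.33] open 1.0 F [ 0.1  1.  -0.2] t 2.2
-> [428.0, 178.5, 150.0] shift [-0.0333  0.2878  0.0606] rot [-0.    -0.     0.574] steps 7.1 4.6
```

Call:
send_rows --plan '[[[-0.033,0.288,0.061],[0,0,0.574],1],[[-0.033,0.288,0.061],[0,0,0.574],1],[[-0.033,0.288,0.061],[0,0,0.574],1],[[-0.033,0.288,0.061],[0,0,0.574],1],[[-0.033,0.288,0.061],[0,0,0.574],1]]'

```text
clock: 2.63
eef_pos: [383.4, 251.6, 168.0]
tcp_rot: [-3.141, -0.001, 0.084]
contact_force: [1.0, 1.3, 0.4]
opening: 1.002
```

```bash
python3 m.py 428 178.5 130 0.09
```

```text
pos [383.4 251.6 168. ] rpy [-3.141e+00 -1.000e-03  8.400e-02] q [0.58 0.21 2.06 0.   0.87 0.49] open 1.0 F [1.  1.3 0.4] t 2.6
-> [428.0, 178.5, 130.0] shift [0.0382 0.0766 0.038 ] rot [-0.001 -0.001 -0.006] steps 2.2 0.0
```

Call:
send_rows --plan '[[[0.038,0.077,0.038],[0,0,-0.006],1],[[0.038,0.077,0.038],[0,0,-0.006],1],[[0.038,0.077,0.038],[0,0,-0.006],1],[[0.038,0.077,0.078],[0,0,-0.006],1],[[0.038,0.077,0.1],[0,0,-0.006],1]]'

```text
clock: 3.05
eef_pos: [428.5, 177.3, 66.6]
tcp_rot: [-3.14, -0.002, 0.087]
contact_force: [-1.3, -0.6, -0.3]
opening: 0.998
```

```bash
python3 m.py 428 178.5 38 0.09;python3 - <<'E'
from h import *
im=viewer.grab_frame("top")[:,:,::-1];cv2.imwrite("pics/g1.png",cv2.resize(im[60:300,20:340],None,fx=2.5,fy=2.5))
E
```

```text
pos [428.5 177.3  66.6] rpy [-3.14e+00 -2.00e-03  8.70e-02] q [0.39 0.39 2.11 0.   0.63 0.3 ] open 1.0 F [-1.3 -0.6 -0.3] t 3.0
-> [428.0, 178.5, 38.0] shift [-0.0004 -0.0012  0.0286] rot [-0.001 -0.002 -0.003] steps 0.7 0.0
```

View pics/g1.png

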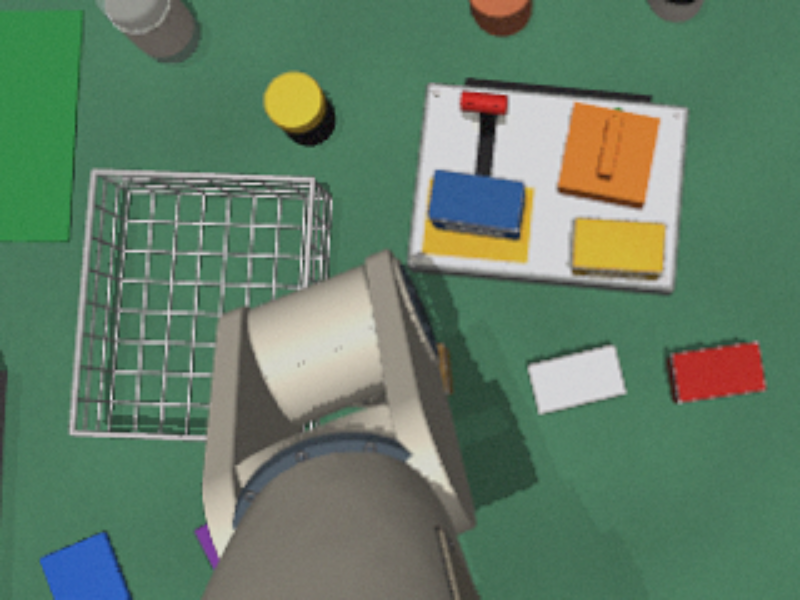

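The arm hides tin4 from above, with only a sliver showing at (445,370). The other tins haven't moved. Going down and closing.

Call:
send_rows --plan '[[[0,-0.001,0.028],[0,0,0],1],[[0,-0.001,0.028],[0,0,0],1],[[0,-0.001,0.028],[0,0,0],-1],[[0,-0.001,0.028],[0,0,0],-1],[[0,-0.001,0.028],[0,0,0],-1]]'

```text
clock: 3.52
eef_pos: [426.8, 178.5, 37.3]
tcp_rot: [-3.141, 0.001, 0.089]
contact_force: [3.3, 0.1, 2.2]
opening: 0.604
```

Call:
send_rows --plan '[[[0,0,0],[0,0,0],-1],[[0,0,0],[0,0,0],-1],[[0,0,0],[0,0,0],-1],[[0,0,-0.04],[0,0,0],-1],[[0,0,-0.08],[0,0,0],-1]]'

```text
clock: 3.93
eef_pos: [424.7, 177.6, 116.3]
tcp_rot: [3.14, 0.007, 0.089]
contact_force: [1.7, 0.8, -0.9]
opening: 0.582
```

```bash
python3 m.py 425 325 200 0
```

```text
pos [424.7 177.6 116.3] rpy [3.14  0.007 0.089] q [0.39 0.3  2.09 0.   0.76 0.3 ] open 0.58 F [ 1.7  0.8 -0.9] t 3.9
-> [425.0, 325.0, 200.0] shift [ 0.0127 -0.1467 -0.0841] rot [0.002 0.007 0.089] steps 4.1 0.7
```

Call:
send_rows --plan '[[[0,0,-0.042],[0,0,0],-1],[[0.013,-0.04,-0.084],[0,0,0.09],-1],[[0.013,-0.14,-0.084],[0,0,0.09],-1],[[0.023,-0.25,-0.084],[0,0,0.09],-1],[[0.023,-0.25,-0.084],[0,0,0.09],-1]]'

```text
clock: 4.35
eef_pos: [428.1, 332.8, 197.3]
tcp_rot: [3.141, 0.005, -0.002]
contact_force: [1.3, -0.2, -1.6]
opening: 0.581
```

```bash
python3 m.py 430 430 180 0
```

```text
pos [428.1 332.8 197.3] rpy [ 3.141e+00  5.000e-03 -2.000e-03] q [0.66 0.29 1.86 0.   0.99 0.66] open 0.58 F [ 1.3 -0.2 -1.6] t 4.3
-> [430.0, 430.0, 180.0] shift [ 0.0018 -0.0972  0.0172] rot [ 0.001  0.005 -0.002] steps 2.4 0.0
```

Call:
send_rows --plan '[[[0.002,-0.04,0],[0,0,0],-1],[[0.002,-0.08,0.0],[0,0,0],-1],[[0.002,-0.098,0.03],[0,0,0],-1],[[0.002,-0.098,0.07],[0,0,0],-1],[[0.002,-0.098,0.103],[0,0,0],-1]]'

```text
clock: 4.77
eef_pos: [429.3, 432.2, 92.9]
tcp_rot: [-3.142, 0.004, -0.0]
contact_force: [-0.9, -0.7, -1.9]
opening: 0.581
```

Call:
send_rows --plan '[[[0,0,0.005],[0,0,0],-1],[[0,0,0.005],[0,0,0],0.55],[[0,0,0.005],[0,0,0],0.55],[[0,0,0.005],[0,0,0],0.55],[[0,0,-0.04],[0,0,0],0.55]]'

```text
clock: 5.18
eef_pos: [427.3, 429.7, 125.8]
tcp_rot: [3.136, 0.01, -0.001]
contact_force: [-0.9, -1.3, -0.7]
opening: 0.776
```

```bash
python3 m.py 422.5 3 200 0.23
```

```text
pos [427.3 429.7 125.8] rpy [ 3.136e+00  1.000e-02 -1.000e-03] q [0.78 0.47 1.77 0.   0.91 0.78] open 0.78 F [-0.9 -1.3 -0.7] t 5.2
-> [422.5, 3.0, 200.0] shift [-0.0052  0.4271 -0.0717] rot [ 0.005  0.011 -0.231] steps 10.4 1.8
```

Call:
send_rows --plan '[[[0,0,-0.04],[0,0,0],1],[[-0.005,0.04,-0.07],[0,0,0],1],[[-0.005,0.427,-0.075],[0,0,-0.231],1],[[-0.005,0.427,-0.075],[0,0,-0.231],1],[[-0.005,0.427,-0.075],[0,0,-0.231],1]]'

```text
clock: 5.6
eef_pos: [424.2, 271.0, 198.0]
tcp_rot: [3.14, 0.006, 0.237]
contact_force: [0.0, -0.1, -0.5]
opening: 1.002
```

```bash
python3 m.py 422.5 3 140 0.23
```

```text
pos [424.2 271.  198. ] rpy [3.14  0.006 0.237] q [0.57 0.23 1.94 0.   0.97 0.33] open 1.0 F [ 0.  -0.1 -0.5] t 5.6
-> [422.5, 3.0, 140.0] shift [-0.0644  0.26    0.0588] rot [0.002 0.006 0.008] steps 6.6 0.1
```

Call:
send_rows --plan '[[[-0.064,0.26,0.02],[0,0,0],1],[[-0.064,0.26,0.02],[0,0,0],1],[[-0.064,0.26,0.02],[0,0,0],1],[[-0.064,0.26,0.03],[0,0,0],1],[[-0.064,0.26,0.058],[0,0,0],1]]'

```text
clock: 6.02
eef_pos: [425.2, 65.4, 170.1]
tcp_rot: [3.139, -0.002, 0.237]
contact_force: [1.8, 1.4, -0.6]
opening: 0.999
```

```bash
cat > look.py <<'E'
import sys
from h import *
t=viewer.grab_frame("top")[60:300,20:400,::-1];s=viewer.grab_frame("side")[110:350,60:440,::-1]
cv2.imwrite(f"pics/{sys.argv[1]}.png",cv2.resize(np.vstack([t,s]),None,fx=1.25,fy=1.25) if 0 else np.hstack([cv2.resize(t,(400,253)),cv2.resize(s,(400,253))]) if 0 else cv2.resize(np.vstack([t,s]),None,fx=1.25,fy=1.25))
E
python3 look.py l1; python3 m.py 422.5 3 38 0.23
```

```text
pos [422.7  62.6 167.2] rpy [3.139 0.005 0.232] q [ 0.15  0.16  2.12 -0.    0.86 -0.08] open 1.0 F [0.3 1.  1.5] t 6.1
-> [422.5, 3.0, 38.0] shift [-0.0133  0.0576  0.1295] rot [0.003 0.005 0.002] steps 3.4 0.0
```

View pics/l1.png

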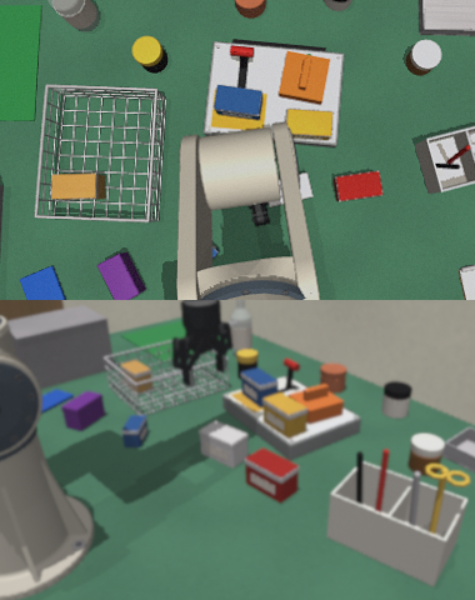

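tin4 stands in the basket, at (75,186) in the top half of the picture. tin2 looks unmoved at (300,185).

Call:
send_rows --plan '[[[-0.013,0.04,0.0],[0,0,0],1],[[-0.013,0.058,0.03],[0,0,0],1],[[-0.013,0.058,0.07],[0,0,0],1],[[-0.013,0.058,0.105],[0,0,0],1],[[-0.013,0.058,0.129],[0,0,0],1]]'

```text
clock: 6.53
eef_pos: [423.9, 2.4, 38.1]
tcp_rot: [3.138, 0.002, 0.231]
contact_force: [-0.4, 0.2, -0.2]
opening: 1.002
```

```bash
python3 m.py 422.5 3 38 0.23
```

```text
pos [423.9   2.4  38.1] rpy [3.138e+00 2.000e-03 2.310e-01] q [ 0.    0.41  2.2  -0.01  0.53 -0.22] open 1.0 F [-0.4  0.2 -0.2] t 6.5
-> [422.5, 3.0, 38.0] shift [-0.0012 -0.0009  0.0001] rot [0.003 0.002 0.001] steps 0.0 0.0
```

Call:
send_rows --plan '[[[0,0,0],[0,0,0],-1],[[0,0,0],[0,0,0],-1],[[0,0,0],[0,0,0],-1],[[0,0,0],[0,0,0],-1],[[0,0,-0.03],[0,0,0],-1]]'

```text
clock: 6.95
eef_pos: [422.6, 2.7, 67.0]
tcp_rot: [3.139, 0.005, 0.231]
contact_force: [-0.2, 0.6, -0.9]
opening: 0.581
```

Call:
send_rows --plan '[[[0,0,-0.04],[0,0,0],-1],[[0,0,-0.08],[0,0,0],-1],[[0,0,-0.12],[0,0,0],-1],[[0,-0.04,-0.14],[0,0,0],-1],[[0,-0.08,-0.14],[0,0,0],-1]]'

```text
clock: 7.37
eef_pos: [408.6, 80.2, 213.3]
tcp_rot: [3.138, -0.007, 0.227]
contact_force: [2.1, 1.2, -0.5]
opening: 0.579
```

```bash
python3 m.py 430 328 200 0
```

```text
pos [408.6  80.2 213.3] rpy [ 3.138 -0.007  0.227] q [ 0.19  0.07  2.1  -0.    0.97 -0.03] open 0.58 F [ 2.1  1.2 -0.5] t 7.4
-> [430.0, 328.0, 200.0] shift [ 0.0764 -0.2367  0.0131] rot [ 0.002 -0.007  0.227] steps 6.0 1.8
```

Call:
send_rows --plan '[[[0.076,-0.237,0.013],[0,0,0.227],-1],[[0.076,-0.237,0.013],[0,0,0.227],-1],[[0.076,-0.237,0.013],[0,0,0.227],-1],[[0.076,-0.237,0.013],[0,0,0.227],-1],[[0.076,-0.237,0.013],[0,0,0.227],-1]]'

```text
clock: 7.78
eef_pos: [424.4, 276.9, 204.1]
tcp_rot: [-3.141, -0.011, -0.0]
contact_force: [0.6, -0.3, -0.9]
opening: 0.582
```

```bash
python3 m.py 430 328 95 0
```

```text
pos [424.4 276.9 204.1] rpy [-3.141 -0.011 -0.   ] q [ 0.58  0.22  1.94 -0.01  0.97  0.58] open 0.58 F [ 0.6 -0.3 -0.9] t 7.8
-> [430.0, 328.0, 95.0] shift [ 0.0044 -0.0511  0.1091] rot [-0.001 -0.011 -0.   ] steps 2.9 0.1
```

Call:
send_rows --plan '[[[0.004,-0.035,0.0],[0,0,0],-1],[[0.004,-0.051,0.02],[0,0,0],-1],[[0.004,-0.051,0.05],[0,0,0],-1],[[0.004,-0.051,0.09],[0,0,0],-1],[[0.004,-0.051,0.109],[0,0,0],-1]]'

```text
clock: 8.2
eef_pos: [428.4, 328.1, 94.0]
tcp_rot: [-3.141, -0.01, 0.001]
contact_force: [-1.0, 0.1, -1.8]
opening: 0.583
```

Call:
send_rows --plan '[[[0,0,0],[0,0,0],0.55],[[0,0,0],[0,0,0],0.55],[[0,0,0],[0,0,0],0.55],[[0,0,-0.03],[0,0,0],0.55],[[0,0,-0.07],[0,0,0],0.55]]'

```text
clock: 8.62
eef_pos: [426.9, 327.3, 164.7]
tcp_rot: [3.14, -0.008, 0.001]
contact_force: [0.7, 1.0, 0.3]
opening: 0.777
```

```bash
python3 m.py 429.5 -141.5 200 0.14
```

```text
pos [426.9 327.3 164.7] rpy [ 3.14e+00 -8.00e-03  1.00e-03] q [ 0.65  0.32  1.9  -0.01  0.91  0.66] open 0.78 F [0.7 1.  0.3] t 8.6
-> [429.5, -141.5, 200.0] shift [ 0.0025  0.4689 -0.0347] rot [ 0.002 -0.008 -0.139] steps 11.3 1.1
```

Call:
send_rows --plan '[[[0.002,0.04,-0.035],[0,0,-0.139],1],[[0.002,0.469,-0.045],[0,0,-0.139],1],[[0.002,0.469,-0.045],[0,0,-0.139],1],[[0.002,0.469,-0.045],[0,0,-0.139],1],[[0.002,0.469,-0.045],[0,0,-0.139],1]]'

```text
clock: 9.03
eef_pos: [429.3, 129.0, 201.7]
tcp_rot: [3.14, -0.014, 0.141]
contact_force: [1.6, -0.6, 0.1]
opening: 1.001
```

```bash
python3 m.py 429.5 -141.5 180 0.14
```

```text
pos [429.3 129.  201.7] rpy [ 3.14  -0.014  0.141] q [ 0.29  0.13  2.06 -0.    0.94  0.15] open 1.0 F [ 1.6 -0.6  0.1] t 9.0
-> [429.5, -141.5, 180.0] shift [-0.038   0.2678  0.0216] rot [ 0.002 -0.014  0.001] steps 6.5 0.1
```

Call:
send_rows --plan '[[[-0.038,0.268,0.022],[0,-0.014,0],1],[[-0.038,0.268,0.022],[0,-0.014,0],1],[[-0.038,0.268,0.022],[0,-0.014,0],1],[[-0.038,0.268,0.022],[0,-0.014,0],1],[[-0.038,0.268,0.022],[0,-0.014,0],1]]'

```text
clock: 9.45
eef_pos: [430.2, -79.8, 186.8]
tcp_rot: [3.138, -0.005, 0.14]
contact_force: [0.9, 0.4, 0.1]
opening: 1.001
```

```bash
python3 look.py l2;python3 m.py 429.5 -141.5 38 0.14
```

```text
pos [430.3 -82.9 186.6] rpy [ 3.137 -0.004  0.135] q [-0.19  0.14  2.09 -0.    0.91 -0.32] open 1.0 F [0.5 0.9 1. ] t 9.6
-> [429.5, -141.5, 38.0] shift [-0.0092  0.0573  0.1488] rot [ 0.004 -0.004 -0.006] steps 3.8 0.1
```

View pics/l2.png

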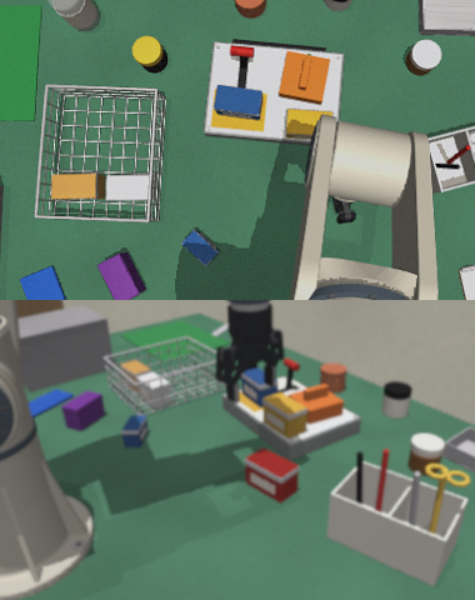

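Both tins are in the basket. tin3 hasn't moved: in the side view it is at (272,470), as before.

Call:
send_rows --plan '[[[-0.009,0.04,0.0],[0,0,0],1],[[-0.009,0.057,0.03],[0,0,0],1],[[-0.009,0.057,0.07],[0,0,0],1],[[-0.009,0.057,0.11],[0,0,0],1],[[-0.009,0.057,0.149],[0,0,0],1]]'

```text
clock: 9.97
eef_pos: [431.8, -141.9, 38.7]
tcp_rot: [3.135, -0.009, 0.133]
contact_force: [1.2, 0.1, -0.2]
opening: 0.999
```

```bash
python3 m.py 429.5 -141.5 38 0.14
```

```text
pos [ 431.8 -141.9   38.7] rpy [ 3.135 -0.009  0.133] q [-0.32  0.43  2.15 -0.    0.55 -0.45] open 1.0 F [ 1.2  0.1 -0.2] t 10.0
-> [429.5, -141.5, 38.0] shift [-0.0022 -0.0007  0.0007] rot [ 0.007 -0.009 -0.007] steps 0.1 0.1
```

Call:
send_rows --plan '[[[-0.002,0,0],[0,0,0],-1],[[-0.002,0,0],[0,0,0],-1],[[-0.002,0,0],[0,0,0],-1],[[-0.002,0,0],[0,0,0],-1],[[-0.002,0,-0.03],[0,0,0],-1]]'

```text
clock: 10.38
eef_pos: [428.8, -141.5, 68.8]
tcp_rot: [3.135, -0.008, 0.134]
contact_force: [-0.8, -0.4, -1.3]
opening: 0.578
```

Call:
send_rows --plan '[[[0,0,-0.04],[0,0,0],-1],[[0,0,-0.08],[0,0,0],-1],[[0,0,-0.12],[0,0,0],-1],[[0,-0.04,-0.15],[0,0,0],-1],[[0,-0.08,-0.15],[0,0,0],-1]]'

```text
clock: 10.8
eef_pos: [421.3, -67.7, 226.0]
tcp_rot: [3.131, -0.022, 0.13]
contact_force: [1.2, 0.8, -0.8]
opening: 0.584
```

```bash
python3 m.py 555 430 210 0
```

```text
pos [421.3 -67.7 226. ] rpy [ 3.131 -0.022  0.13 ] q [-0.16  0.06  2.08 -0.    0.98 -0.29] open 0.58 F [ 1.2  0.8 -0.8] t 10.8
-> [555.0, 430.0, 210.0] shift [ 0.1968 -0.4764  0.0153] rot [ 0.009 -0.023  0.13 ] steps 12.4 1.1
```

Call:
send_rows --plan '[[[0.197,-0.476,0.0],[0.009,-0.023,0.13],-1],[[0.197,-0.476,0.0],[0.009,-0.023,0.13],-1],[[0.197,-0.476,0.0],[0.009,-0.023,0.13],-1],[[0.197,-0.476,0.0],[0.009,-0.023,0.13],-1],[[0.197,-0.476,0.0],[0.009,-0.023,0.13],-1]]'

```text
clock: 11.22
eef_pos: [472.2, 130.3, 224.7]
tcp_rot: [-3.14, -0.006, 0.0]
contact_force: [1.4, -1.3, -0.6]
opening: 0.579
```

```bash
python3 m.py 555 430 210 0
```

```text
pos [472.2 130.3 224.7] rpy [-3.14  -0.006  0.   ] q [ 0.27  0.17  1.95 -0.    1.01  0.27] open 0.58 F [ 1.4 -1.3 -0.6] t 11.2
-> [555.0, 430.0, 210.0] shift [ 0.0829 -0.2996  0.0156] rot [-0.001 -0.006  0.   ] steps 7.5 0.1
```

Call:
send_rows --plan '[[[0.083,-0.3,0.015],[0,0,0],-1],[[0.083,-0.3,0.015],[0,0,0],-1],[[0.083,-0.3,0.015],[0,0,0],-1],[[0.083,-0.3,0.015],[0,0,0],-1],[[0.083,-0.3,0.015],[0,0,0],-1]]'

```text
clock: 11.63
eef_pos: [527.4, 331.3, 218.4]
tcp_rot: [-3.137, -0.011, 0.001]
contact_force: [0.5, -0.8, -1.2]
opening: 0.581
```

```bash
python3 m.py 555 430 95 0
```

```text
pos [527.4 331.3 218.4] rpy [-3.137e+00 -1.100e-02  1.000e-03] q [ 0.56  0.38  1.68 -0.    1.07  0.56] open 0.58 F [ 0.5 -0.8 -1.2] t 11.6
-> [555.0, 430.0, 95.0] shift [ 0.0264 -0.0981  0.1241] rot [-0.004 -0.011  0.001] steps 3.8 0.1
```

Call:
send_rows --plan '[[[0.011,-0.04,0.0],[0,0,0],-1],[[0.02,-0.08,0.01],[0,0,0],-1],[[0.026,-0.098,0.04],[0,0,0],-1],[[0.026,-0.098,0.08],[0,0,0],-1],[[0.026,-0.098,0.12],[0,0,0],-1]]'

```text
clock: 12.05
eef_pos: [556.0, 433.2, 103.3]
tcp_rot: [-3.132, -0.018, 0.003]
contact_force: [-0.6, -0.7, -1.3]
opening: 0.577
```

Call:
send_rows --plan '[[[0,0,0.003],[0,0,0],0.55],[[0,0,0.003],[0,0,0],0.55],[[0,0,0.003],[0,0,0],0.55],[[0,0,-0.03],[0,0,0],0.55],[[0,0,-0.07],[0,0,0],0.55]]'

```text
clock: 12.47
eef_pos: [554.4, 431.9, 175.8]
tcp_rot: [-3.132, -0.017, 0.003]
contact_force: [0.1, -0.5, 0.5]
opening: 0.772
```

```bash
python3 m.py 595.5 101.5 200 -0.14
```

```text
pos [554.4 431.9 175.8] rpy [-3.132e+00 -1.700e-02  3.000e-03] q [ 0.66  0.53  1.53 -0.    1.06  0.66] open 0.77 F [ 0.1 -0.5  0.5] t 12.5
-> [595.5, 101.5, 200.0] shift [ 0.0406  0.3303 -0.0266] rot [-0.01  -0.017  0.143] steps 8.0 1.2
```

Call:
send_rows --plan '[[[0,0.04,-0.035],[0,0,0],1],[[0.041,0.33,-0.035],[-0.01,-0.017,0.143],1],[[0.041,0.33,-0.035],[-0.01,-0.017,0.143],1],[[0.041,0.33,-0.03],[-0.01,-0.017,0.143],1],[[0.041,0.33,-0.03],[-0.01,-0.017,0.143],1]]'

```text
clock: 12.88
eef_pos: [578.6, 235.3, 208.8]
tcp_rot: [-3.137, -0.006, -0.14]
contact_force: [0.7, -0.4, -0.2]
opening: 1.002
```

```bash
python3 m.py 595.5 101.5 150 -0.14
```

```text
pos [578.6 235.3 208.8] rpy [-3.137 -0.006 -0.14 ] q [0.38 0.39 1.68 0.   1.06 0.52] open 1.0 F [ 0.7 -0.4 -0.2] t 12.9
-> [595.5, 101.5, 150.0] shift [0.0351 0.1304 0.0585] rot [-0.004 -0.006 -0.   ] steps 3.5 0.1
```

Call:
send_rows --plan '[[[0.01,0.04,0],[0,0,0],1],[[0.02,0.08,0],[0,0,0],1],[[0.035,0.13,0.01],[0,0,0],1],[[0.035,0.13,0.04],[0,0,0],1],[[0.035,0.13,0.065],[0,0,0],1]]'

```text
clock: 13.3
eef_pos: [598.6, 98.5, 148.3]
tcp_rot: [-3.135, -0.015, -0.144]
contact_force: [-0.9, 0.9, -1.4]
opening: 0.999
```

```bash
python3 look.py l3;python3 m.py 595.5 101.5 80 -0.14
```

```text
pos [594.9 100.5 144.3] rpy [-3.137 -0.006 -0.143] q [0.16 0.44 1.78 0.   0.92 0.3 ] open 1.0 F [-0.7  0.6  0.5] t 13.4
-> [595.5, 101.5, 80.0] shift [ 0.0001 -0.0008  0.0643] rot [-0.004 -0.006 -0.003] steps 1.5 0.1
```

View pics/l3.png

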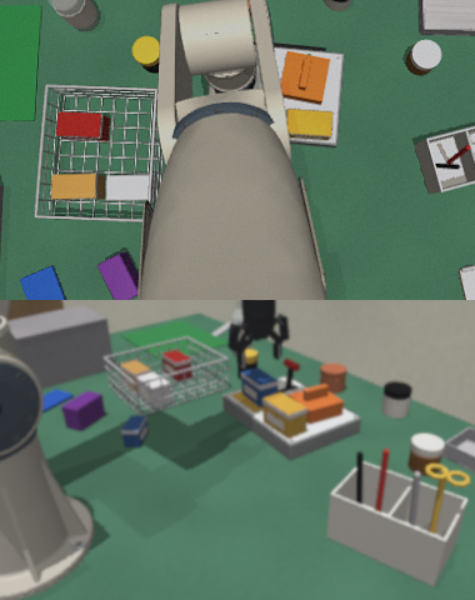

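Three tins are in the basket and the gripper hangs over tin1. Going down.

Call:
send_rows --plan '[[[0,-0.001,0.03],[0,0,0],1],[[0,-0.001,0.055],[0,0,0],1],[[0,-0.001,0.066],[0,0,0],1],[[0,-0.001,0.066],[0,0,0],-1],[[0,-0.001,0.066],[0,0,0],-1]]'

```text
clock: 13.82
eef_pos: [596.6, 102.4, 80.5]
tcp_rot: [-3.137, -0.008, -0.142]
contact_force: [-0.4, 0.7, 0.5]
opening: 0.751
```

Call:
send_rows --plan '[[[0,0,0],[0,0,0],-1],[[0,0,0],[0,0,0],-1],[[0,0,-0.03],[0,0,0],-1],[[0,0,-0.07],[0,0,0],-1],[[0,0,-0.11],[0,0,0],-1]]'

```text
clock: 14.23
eef_pos: [595.1, 102.0, 192.2]
tcp_rot: [-3.137, -0.007, -0.142]
contact_force: [2.2, -0.5, -1.4]
opening: 0.58
```

```bash
python3 m.py 555 328 210 -0.05
```

```text
pos [595.1 102.  192.2] rpy [-3.137 -0.007 -0.142] q [0.17 0.38 1.74 0.   1.01 0.31] open 0.58 F [ 2.2 -0.5 -1.4] t 14.2
-> [555.0, 328.0, 210.0] shift [-0.0715 -0.2182 -0.0173] rot [-0.004 -0.007 -0.092] steps 5.5 0.7
```

Call:
send_rows --plan '[[[-0.072,-0.218,-0.02],[0,0,-0.092],-1],[[-0.072,-0.218,-0.02],[0,0,-0.092],-1],[[-0.072,-0.218,-0.02],[0,0,-0.092],-1],[[-0.072,-0.218,-0.02],[0,0,-0.092],-1],[[-0.072,-0.218,-0.02],[0,0,-0.092],-1]]'

```text
clock: 14.65
eef_pos: [558.1, 307.9, 212.5]
tcp_rot: [-3.137, -0.009, -0.05]
contact_force: [0.3, 0.3, -0.7]
opening: 0.581
```

```bash
python3 m.py 555 326 98 -0.05
```

```text
pos [558.1 307.9 212.5] rpy [-3.137 -0.009 -0.05 ] q [ 0.5   0.41  1.65 -0.    1.07  0.55] open 0.58 F [ 0.3  0.3 -0.7] t 14.7
-> [555.0, 326.0, 98.0] shift [-0.0051 -0.0173  0.1145] rot [-0.005 -0.009 -0.   ] steps 2.8 0.1
```

Call:
send_rows --plan '[[[-0.005,-0.017,0.01],[0,0,0],-1],[[-0.005,-0.017,0.03],[0,0,0],-1],[[-0.005,-0.017,0.06],[0,0,0],-1],[[-0.005,-0.017,0.09],[0,0,0],-1],[[-0.005,-0.017,0.115],[0,0,0],-1]]'

```text
clock: 15.07
eef_pos: [555.0, 326.2, 97.2]
tcp_rot: [-3.136, -0.01, -0.049]
contact_force: [-0.0, -0.5, -1.3]
opening: 0.578
```

Call:
send_rows --plan '[[[0,0,0.003],[0,0,0],0.55],[[0,0,0.003],[0,0,0],0.55],[[0,0,0.003],[0,0,0],0.55],[[0,0,-0.03],[0,0,0],0.55],[[0,0,-0.07],[0,0,0],0.55]]'

```text
clock: 15.48
eef_pos: [553.4, 325.2, 167.6]
tcp_rot: [-3.138, -0.007, -0.05]
contact_force: [0.8, 0.2, 0.3]
opening: 0.779
```

```bash
python3 m.py 548 -38 200 -0.02
```

```text
pos [553.4 325.2 167.6] rpy [-3.138 -0.007 -0.05 ] q [ 0.53  0.46  1.67 -0.    1.    0.58] open 0.78 F [0.8 0.2 0.3] t 15.5
-> [548.0, -38.0, 200.0] shift [ 0.0129  0.3629 -0.0337] rot [-0.004 -0.007 -0.03 ] steps 8.7 0.2
```

Call:
send_rows --plan '[[[0,0.04,-0.035],[0,0,0],0.55],[[0.013,0.363,-0.035],[-0.004,-0.007,-0.03],0.55],[[0.013,0.363,-0.035],[-0.004,-0.007,-0.03],0.55],[[0.013,0.363,-0.03],[-0.004,-0.007,-0.03],0.55],[[0.013,0.363,-0.03],[-0.004,-0.007,-0.03],0.55]]'

```text
clock: 15.9
eef_pos: [551.0, 126.4, 199.5]
tcp_rot: [-3.14, -0.006, -0.019]
contact_force: [1.6, -1.0, -0.8]
opening: 0.778
```

```bash
python3 m.py 548 -38 190 -0.02
```

```text
pos [551.  126.4 199.5] rpy [-3.14  -0.006 -0.019] q [ 0.22  0.32  1.82 -0.    1.    0.24] open 0.78 F [ 1.6 -1.  -0.8] t 15.9
-> [548.0, -38.0, 190.0] shift [1.000e-04 1.644e-01 9.300e-03] rot [-0.001 -0.006  0.001] steps 3.9 0.0
```

Call:
send_rows --plan '[[[0,0.04,0],[0,0,0],0.55],[[0,0.08,0],[0,0,0],0.55],[[0,0.12,0],[0,0,0],0.55],[[0,0.164,0.005],[0,0,0],0.55],[[0,0.164,0.03],[0,0,0],0.55]]'

```text
clock: 16.32
eef_pos: [551.8, -43.7, 175.5]
tcp_rot: [3.14, -0.017, -0.022]
contact_force: [0.6, -0.3, 0.1]
opening: 0.776
```

```bash
python3 look.py l4;python3 m.py 549 -38 90 -0.02
```

```text
pos [547.2 -39.4 169.4] rpy [-3.14  -0.005 -0.023] q [-0.08  0.33  1.88  0.    0.93 -0.05] open 0.78 F [-0.7 -0.   0. ] t 16.4
-> [549.0, -38.0, 90.0] shift [ 0.0013 -0.0013  0.0794] rot [-0.001 -0.005 -0.003] steps 1.9 0.0
```

View pics/l4.png

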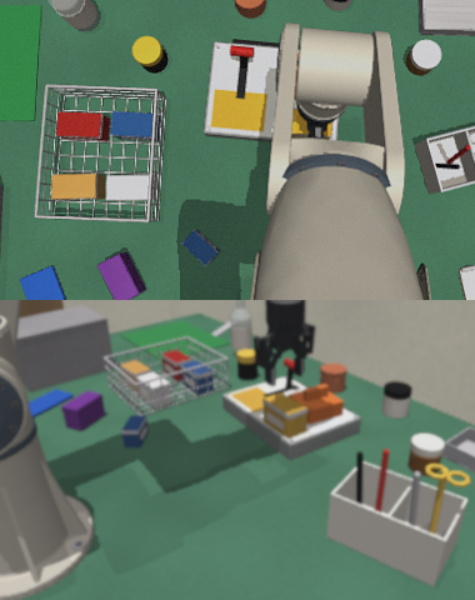

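Four tins are in the basket and the gripper is above tin5. I'll go down on the cover side with the jaws partly open.

Call:
send_rows --plan '[[[0.001,-0.001,0.03],[0,0,0],0.55],[[0.001,-0.001,0.055],[0,0,0],0.55],[[0.001,-0.001,0.079],[0,0,0],0.55],[[0.001,-0.001,0.079],[0,0,0],0.55],[[0.001,-0.001,0.079],[0,0,0],-1]]'

```text
clock: 16.83
eef_pos: [548.9, -37.3, 91.4]
tcp_rot: [-3.14, -0.004, -0.021]
contact_force: [2.3, 0.1, 0.4]
opening: 0.65
```

Call:
send_rows --plan '[[[0,0,0],[0,0,0],-1],[[0,0,0],[0,0,0],-1],[[0,0,-0.03],[0,0,0],-1],[[0,0,-0.07],[0,0,0],-1],[[0,0,-0.11],[0,0,0],-1]]'

```text
clock: 17.25
eef_pos: [547.9, -37.2, 203.6]
tcp_rot: [-3.14, -0.004, -0.021]
contact_force: [0.9, 0.5, -0.7]
opening: 0.581
```

```bash
python3 m.py 492 377 220 0
```

```text
pos [547.9 -37.2 203.6] rpy [-3.14  -0.004 -0.021] q [-0.07  0.29  1.85  0.    1.   -0.05] open 0.58 F [ 0.9  0.5 -0.7] t 17.2
-> [492.0, 377.0, 220.0] shift [-0.0646 -0.4129 -0.016 ] rot [-0.001 -0.004 -0.021] steps 10.0 0.2
```

Call:
send_rows --plan '[[[-0.065,-0.413,-0.02],[0,0,-0.02],-1],[[-0.065,-0.413,-0.02],[0,0,-0.02],-1],[[-0.065,-0.413,-0.02],[0,0,-0.02],-1],[[-0.065,-0.413,-0.02],[0,0,-0.02],-1],[[-0.065,-0.413,-0.02],[0,0,-0.02],-1]]'

```text
clock: 17.67
eef_pos: [520.0, 170.7, 214.8]
tcp_rot: [-3.139, -0.006, -0.002]
contact_force: [1.3, 0.5, -2.1]
opening: 0.583
```

```bash
python3 m.py 492 377 220 0
```

```text
pos [520.  170.7 214.8] rpy [-3.139e+00 -6.000e-03 -2.000e-03] q [0.31 0.27 1.84 0.   1.02 0.32] open 0.58 F [ 1.3  0.5 -2.1] t 17.7
-> [492.0, 377.0, 220.0] shift [-0.0283 -0.2063 -0.0049] rot [-0.002 -0.006 -0.002] steps 5.0 0.1
```

Call:
send_rows --plan '[[[-0.028,-0.206,-0.005],[0,0,0],-1],[[-0.028,-0.206,-0.005],[0,0,0],-1],[[-0.028,-0.206,-0.005],[0,0,0],-1],[[-0.028,-0.206,-0.005],[0,0,0],-1],[[-0.028,-0.206,-0.005],[0,0,0],-1]]'

```text
clock: 18.08
eef_pos: [491.9, 377.5, 222.2]
tcp_rot: [-3.138, -0.008, -0.001]
contact_force: [1.6, 0.1, -1.0]
opening: 0.584
```

```bash
python3 m.py 492 377 105 0;python3 look.py l5
```

```text
pos [491.9 377.5 222.2] rpy [-3.138e+00 -8.000e-03 -1.000e-03] q [ 0.65  0.37  1.68 -0.    1.08  0.66] open 0.58 F [ 1.6  0.1 -1. ] t 18.1
-> [492.0, 377.0, 105.0] shift [-0.0009  0.0009  0.1172] rot [-0.004 -0.008 -0.001] steps 2.8 0.1
```

View pics/l5.png

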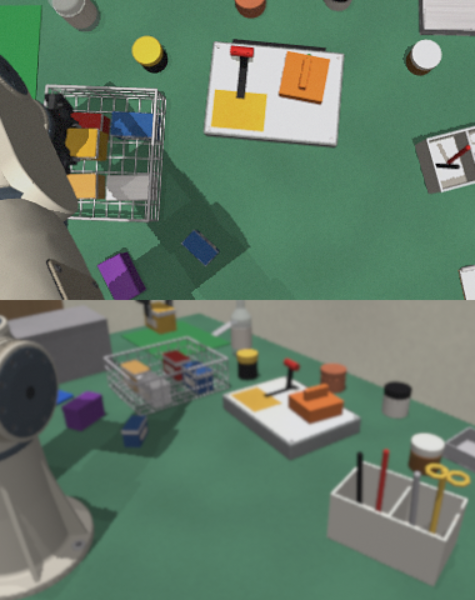

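Call:
send_rows --plan '[[[0,0,0.03],[0,0,0],-1],[[0,0,0.06],[0,0,0],-1],[[0,0,0.09],[0,0,0],-1],[[0,0,0.115],[0,0,0],-1],[[0,0,0.117],[0,0,0],-1]]'

```text
clock: 18.6
eef_pos: [490.7, 380.2, 102.3]
tcp_rot: [-3.139, -0.005, 0.003]
contact_force: [-1.2, -1.4, -1.9]
opening: 0.584
```

Call:
send_rows --plan '[[[0,0,0],[0,0,0],0.5],[[0,0,0],[0,0,0],0.5],[[0,0,0],[0,0,0],0.5],[[0,0,-0.03],[0,0,0],0.5],[[0,0,-0.07],[0,0,0],0.5]]'

```text
clock: 19.02
eef_pos: [489.3, 379.0, 171.9]
tcp_rot: [-3.141, -0.002, 0.003]
contact_force: [-0.3, 0.8, -0.5]
opening: 0.754
```

```bash
python3 - <<'E'
from h import *
im=viewer.grab_frame("top")[:,:,::-1];cv2.imwrite("pics/u1.png",cv2.resize(im[85:185,175:335],None,fx=5,fy=5,interpolation=cv2.INTER_CUBIC))
p=[viewer.cut_out(l,"top") for l in("cover","unit","lever_grip")]
for r in p: print([(round(d["p"],2),np.round(d["extent"]).tolist()) for d in r])
E
```

```text
[(0.82, [241.0, 102.0, 46.0, 41.0])]
[(0.72, [182.0, 92.0, 112.0, 85.0])]
[(0.52, [202.0, 97.0, 18.0, 18.0]), (0.49, [344.0, 91.0, 30.0, 31.0])]
```

View pics/u1.png

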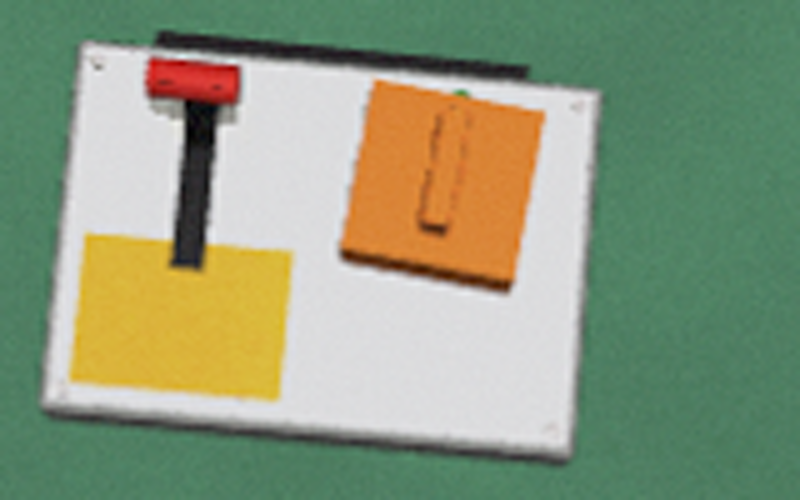

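```bash
cat > ov.py <<'E'
import sys
from h import *
ed=[(0,1),(0,2),(0,4),(1,3),(1,5),(2,3),(2,6),(3,7),(4,5),(4,6),(5,7),(6,7)]
def ov(name,cam,boxes,x0,x1,y0,y1,f,im=None):
    if im is None: im=viewer.grab_frame(cam)[:,:,::-1]
    b=cv2.resize(im,None,fx=f,fy=f,interpolation=cv2.INTER_CUBIC)
    for v,c in boxes:
        p=((proj(box(*v),cam)+.5)*f-.5).round().astype(int)
        for i,j in ed: cv2.line(b,tuple(p[i].tolist()),tuple(p[j].tolist()),c,1,cv2.LINE_AA)
    cv2.imwrite(f"pics/{name}.png",b[y0*f:y1*f,x0*f:x1*f]); return im
E
cat > t.py <<'E'
from ov import *
M=(255,0,255);G=(0,255,0)
c=(651.6,-30.2,-.18)
B=[((625.1,30.1,-.077,0,200,280,40),M),((*c,40,90,90,35),M),((*c,75,60,14,26),G)]
ov("ov1","top",B,175,335,85,185,5)
ov("ov1s","side",B,230,350,150,240,6)
E
python3 t.py
```

```text
(no output)
```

View pics/ov1.png

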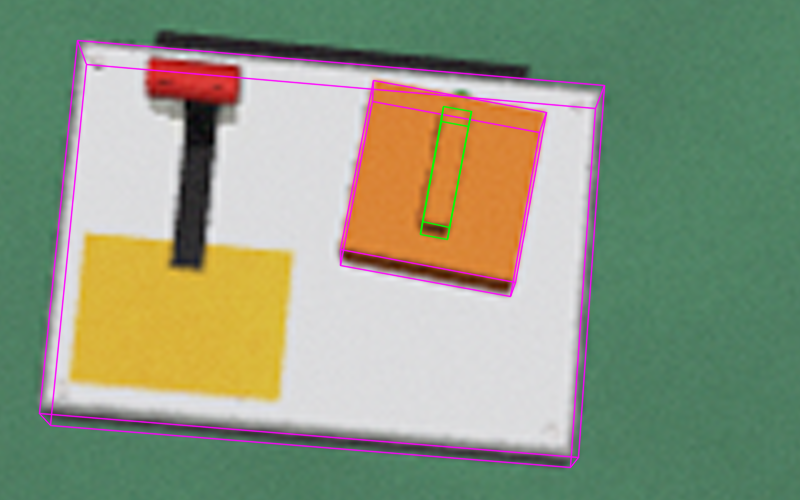

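View pics/ov1s.png

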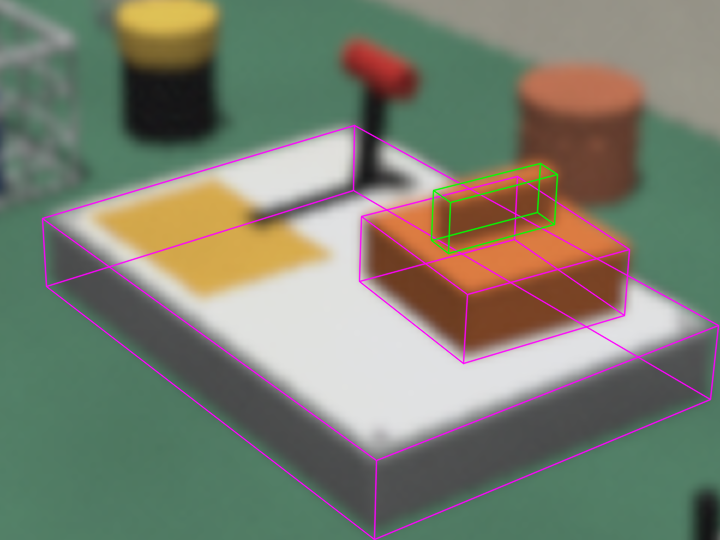

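Tins are all in. The model fits the cover, fin and unit to about 2 mm. Next, the cover.

```bash
python3 m.py 651 -30 200 1.39; python3 look.py l6
```

```text
pos [490.4 380.  172.8] rpy [-3.138e+00 -5.000e-03  3.000e-03] q [ 0.66  0.43  1.72 -0.    0.99  0.65] open 0.75 F [-0.3  0.8 -0.5] t 19.3
-> [651.0, -30.0, 200.0] shift [ 0.1596  0.4103 -0.0278] rot [ 1.000e-03 -7.000e-03 -1.387e+00] steps 10.6 11.1
```

View pics/l6.png

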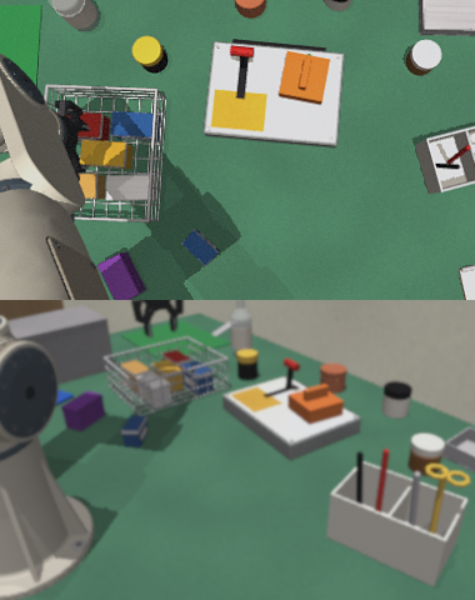

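All five tins are in the basket. Moving to the cover.

Call:
send_rows --plan '[[[0,0.03,-0.03],[0,0,-0.12],0.2],[[0.16,0.41,-0.045],[0,0,-1.387],0.2],[[0.16,0.41,-0.045],[0,0,-1.387],0.2],[[0.16,0.41,-0.045],[0,0,-1.387],0.2],[[0.16,0.41,-0.045],[0,0,-1.387],0.2]]'

```text
clock: 19.83
eef_pos: [551.2, 204.5, 206.3]
tcp_rot: [-3.142, -0.003, 0.599]
contact_force: [1.1, 0.6, 0.4]
opening: 0.6
```

```bash
python3 m.py 651 -30 200 1.39
```

```text
pos [551.2 204.5 206.3] rpy [-3.142e+00 -3.000e-03  5.990e-01] q [ 0.35  0.34  1.76  0.    1.03 -0.25] open 0.6 F [1.1 0.6 0.4] t 19.8
-> [651.0, -30.0, 200.0] shift [-0.0497  0.25    0.0061] rot [ 0.001 -0.003 -0.791] steps 6.1 6.3
```

Call:
send_rows --plan '[[[-0.05,0.25,0.0],[0,0,-0.791],0.2],[[-0.05,0.25,0.0],[0,0,-0.791],0.2],[[-0.05,0.25,0.0],[0,0,-0.791],0.2],[[-0.05,0.25,0.0],[0,0,-0.791],0.2],[[-0.05,0.25,0.0],[0,0,-0.791],0.2]]'

```text
clock: 20.25
eef_pos: [628.2, 21.6, 205.3]
tcp_rot: [3.141, -0.002, 1.193]
contact_force: [0.5, 1.1, -0.2]
opening: 0.602
```

```bash
python3 m.py 651 -30 150 1.39
```

```text
pos [628.2  21.6 205.3] rpy [ 3.141e+00 -2.000e-03  1.193e+00] q [ 0.03  0.4   1.67  0.    1.06 -1.16] open 0.6 F [ 0.5  1.1 -0.2] t 20.2
-> [651.0, -30.0, 150.0] shift [-0.0397  0.0402  0.0552] rot [ 0.001 -0.002 -0.197] steps 1.9 1.6
```

Call:
send_rows --plan '[[[-0.04,0.04,0.01],[0,0,-0.197],0.2],[[-0.04,0.04,0.03],[0,0,-0.197],0.2],[[-0.04,0.04,0.055],[0,0,-0.197],0.2],[[-0.04,0.04,0.065],[0,0,-0.197],0.2],[[-0.04,0.04,0.065],[0,0,-0.197],0.2]]'

```text
clock: 20.67
eef_pos: [648.2, -30.2, 136.5]
tcp_rot: [-3.136, -0.001, 1.389]
contact_force: [-0.2, 0.2, 0.3]
opening: 0.596
```

```bash
python3 m.py 651 -30 101 1.39;python3 look.py l7
```

```text
pos [648.2 -30.2 136.5] rpy [-3.136e+00 -1.000e-03  1.389e+00] q [-0.05  0.51  1.67  0.    0.97 -1.44] open 0.6 F [-0.2  0.2  0.3] t 20.7
-> [651.0, -30.0, 101.0] shift [0.0006 0.0029 0.0355] rot [-0.006 -0.001 -0.001] steps 0.9 0.1
```

View pics/l7.png

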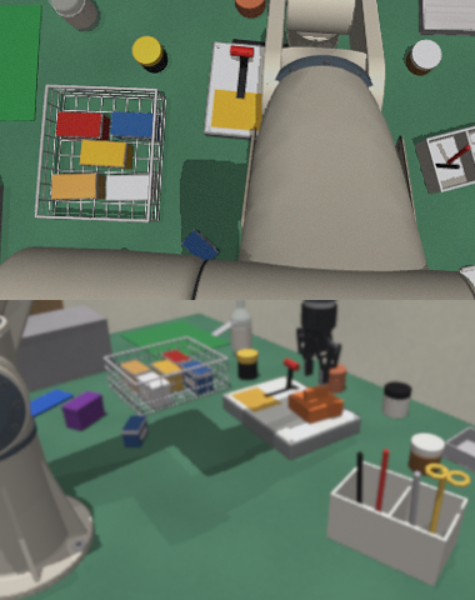

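Call:
send_rows --plan '[[[0.001,0.003,0.02],[0,0,0],0.2],[[0.001,0.003,0.0355],[0,0,0],0.2],[[0.001,0.003,0.0355],[0,0,0],0.2],[[0.001,0.003,0.0355],[0,0,0],-1],[[0.001,0.003,0.0355],[0,0,0],-1]]' --squeeze 60

```text
clock: 21.18
eef_pos: [654.3, -28.5, 106.3]
tcp_rot: [3.14, -0.002, 1.391]
contact_force: [0.3, 0.8, -0.3]
opening: 0.323
```

Call:
send_rows --plan '[[[0,0,0],[0,0,0],-1],[[0,0,0],[0,0,0],-1],[[0,0,0],[0,0,0],-1],[[0,0,0],[0,0,0],-1],[[0,0,-0.005],[0,0,0],-1]]'

```text
clock: 21.6
eef_pos: [654.3, -28.4, 111.6]
tcp_rot: [3.14, -0.003, 1.391]
contact_force: [-0.4, -0.1, -1.6]
opening: 0.145
```

```bash
python3 m.py 651 -30 200 1.39
```

```text
pos [654.3 -28.4 111.6] rpy [ 3.140e+00 -3.000e-03  1.391e+00] q [-0.05  0.55  1.67  0.    0.92 -1.44] open 0.14 F [-0.4 -0.1 -1.6] t 21.6
-> [651.0, -30.0, 200.0] shift [-0.002  -0.0028 -0.0884] rot [ 0.002 -0.003  0.001] steps 2.1 0.0
```

Call:
send_rows --plan '[[[0,0,-0.03],[0,0,0],-1],[[0,0,-0.06],[0,0,0],-1],[[0,0,-0.075],[0,0,0],-1],[[0,0,-0.075],[0,0,0],-1],[[0,0,-0.075],[0,0,0],-1]]'

```text
clock: 22.02
eef_pos: [654.5, -28.6, 187.6]
tcp_rot: [3.138, -0.003, 1.391]
contact_force: [0.3, 0.5, -2.5]
opening: 0.147
```

```bash
python3 m.py 440 -120 160 1.39;python3 look.py l8
```

```text
pos [654.5 -28.6 187.6] rpy [ 3.138e+00 -3.000e-03  1.391e+00] q [-0.05  0.46  1.63  0.    1.05 -1.44] open 0.15 F [ 0.3  0.5 -2.5] t 22.0
-> [440.0, -120.0, 160.0] shift [-0.1284 -0.1947  0.0265] rot [ 0.003 -0.003  0.001] steps 5.6 0.0
```

View pics/l8.png

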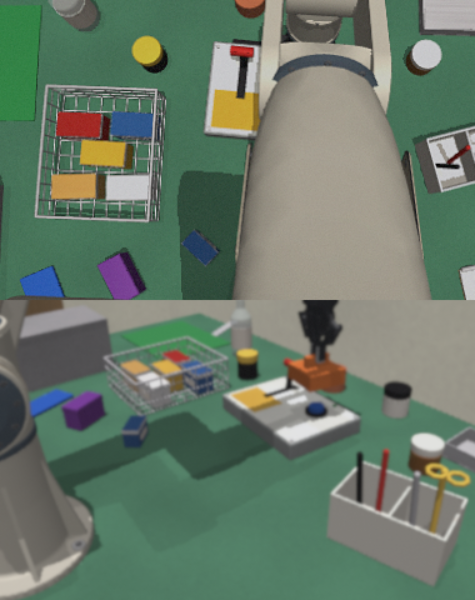

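The cover hangs from the gripper and the blue button shows at (316,408) in the side view. Carrying the cover to free bench space.

Call:
send_rows --plan '[[[-0.02,-0.03,0.0],[0,0,0],-1],[[-0.041,-0.062,0.005],[0,0,0],-1],[[-0.062,-0.094,0.01],[0,0,0],-1],[[-0.083,-0.126,0.015],[0,0,0],-1],[[-0.104,-0.158,0.02],[0,0,0],-1]]'

```text
clock: 22.53
eef_pos: [476.3, -102.6, 163.4]
tcp_rot: [-3.138, -0.002, 1.391]
contact_force: [-0.4, -1.3, -0.9]
opening: 0.142
```

```bash
python3 m.py 440 -120 70 1.39
```

```text
pos [ 476.3 -102.6  163.4] rpy [-3.138e+00 -2.000e-03  1.391e+00] q [-0.22  0.26  2.    0.    0.89 -1.61] open 0.14 F [-0.4 -1.3 -0.9] t 22.5
-> [440.0, -120.0, 70.0] shift [-0.0238 -0.0323  0.0935] rot [-0.003 -0.002  0.001] steps 2.4 0.0
```

Call:
send_rows --plan '[[[-0.024,-0.032,0.0],[0,0,0],-1],[[-0.024,-0.032,0.03],[0,0,0],-1],[[-0.024,-0.032,0.06],[0,0,0],-1],[[-0.024,-0.032,0.08],[0,0,0],-1],[[-0.024,-0.032,0.088],[0,0,0],-1]]'

```text
clock: 22.95
eef_pos: [437.4, -119.7, 72.3]
tcp_rot: [-3.133, -0.003, 1.391]
contact_force: [-0.8, 0.1, -1.8]
opening: 0.144
```

```bash
python3 m.py 440 -120 67 1.39;python3 look.py l9
```

```text
pos [ 437.4 -119.7   72.3] rpy [-3.133e+00 -3.000e-03  1.391e+00] q [-0.27  0.37  2.13  0.    0.65 -1.67] open 0.14 F [-0.8  0.1 -1.8] t 22.9
-> [440.0, -120.0, 67.0] shift [0.0002 0.0027 0.0053] rot [-0.009 -0.003  0.001] steps 0.1 0.1
```

View pics/l9.png

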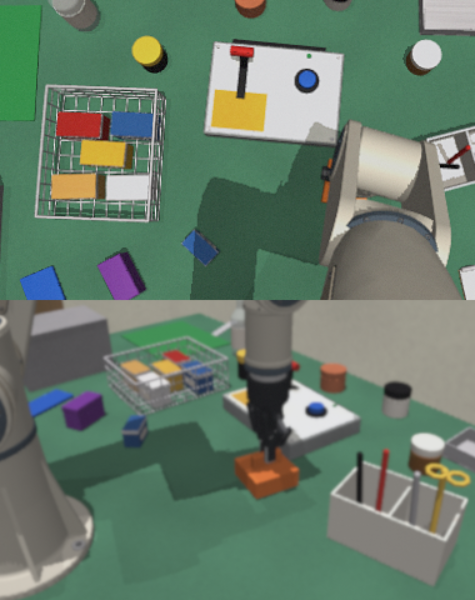

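The cover is held level just above the bench. Lowering the last millimetres.

Call:
send_rows --plan '[[[0,0,0.003],[-0.009,-0.003,0],-1],[[0,0,0.005],[-0.009,-0.003,0],-1],[[0,0,0.006],[-0.009,-0.003,0],-1],[[0,0,0.006],[-0.009,-0.003,0],-1],[[0,0,0.006],[-0.009,-0.003,0],-1]]'

```text
clock: 23.47
eef_pos: [439.0, -119.8, 68.2]
tcp_rot: [3.14, 0.0, 1.391]
contact_force: [0.3, 0.2, -1.3]
opening: 0.146
```

```bash
python3 m.py 440 -120 67 1.39
```

```text
pos [ 439.  -119.8   68.2] rpy [3.14  0.    1.391] q [-0.27  0.38  2.13 -0.    0.63 -1.66] open 0.15 F [ 0.3  0.2 -1.3] t 23.5
-> [440.0, -120.0, 67.0] shift [0.     0.001  0.0012] rot [0.002 0.    0.001] steps 0.0 0.0
```

Call:
send_rows --plan '[[[0,0,0.002],[0,0,0],-1],[[0,0,0.003],[0,0,0],-1],[[0,0,0.004],[0,0,0],-1],[[0,0,0.004],[0,0,0],-1],[[0,0,0.004],[0,0,0],-1]]'

```text
clock: 23.88
eef_pos: [439.1, -119.9, 67.8]
tcp_rot: [3.139, 0.001, 1.391]
contact_force: [-18.1, 4.2, 64.8]
opening: 0.144
```

Call:
send_rows --plan '[[[0,0,-0.001],[0,0,0],-1],[[0,0,-0.001],[0,0,0],0.0],[[0,0,-0.001],[0,0,0],0.2],[[0,0,-0.001],[0,0,0],0.2],[[0,0,-0.03],[0,0,0],0.2]]'

```text
clock: 24.3
eef_pos: [436.3, -119.1, 94.4]
tcp_rot: [-3.137, -0.0, 1.391]
contact_force: [-0.6, 0.4, -0.7]
opening: 0.6
```

Call:
send_rows --plan '[[[0,0,-0.04],[0,0,0],0.2],[[0,0,-0.08],[0,0,0],0.2],[[0,0,-0.1],[0,0,0],0.2],[[0,0,-0.1],[0,0,0],-1],[[0,0,-0.1],[0,0,0],-1]]'

```text
clock: 24.72
eef_pos: [437.4, -119.4, 195.0]
tcp_rot: [-3.139, 0.0, 1.391]
contact_force: [-0.4, 0.4, -0.3]
opening: 0.328
```

```bash
python3 m.py 600 60 240 0.0;python3 look.py l10
```

```text
pos [ 437.4 -119.4  195. ] rpy [-3.139  0.     1.391] q [-0.27  0.16  2.04 -0.    0.94 -1.66] open 0.33 F [-0.4  0.4 -0.3] t 24.7
-> [600.0, 60.0, 240.0] shift [ 0.2055  0.1279 -0.0453] rot [-0.002  0.002  1.391] steps 5.9 11.1
```

View pics/l10.png

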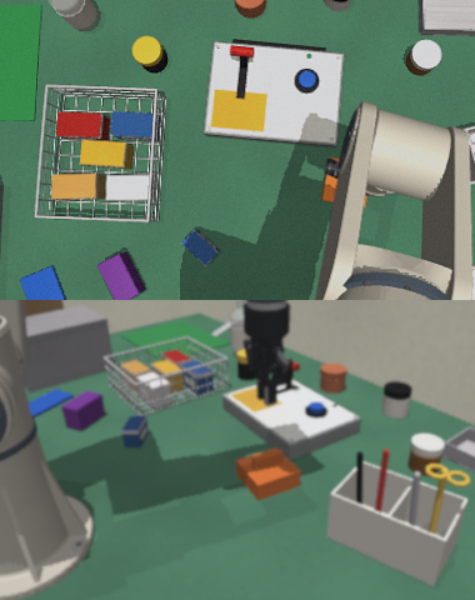

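```bash
python3 - <<'E'
from h import *
im=viewer.grab_frame("side")[:,:,::-1];cv2.imwrite("pics/cs.png",cv2.resize(im[190:290,210:340],None,fx=6,fy=6,interpolation=cv2.INTER_CUBIC))
im=viewer.grab_frame("top")[:,:,::-1];cv2.imwrite("pics/ct.png",cv2.resize(im[85:220,175:335],None,fx=4,fy=4,interpolation=cv2.INTER_CUBIC))
E
```

```text
(no output)
```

View pics/cs.png

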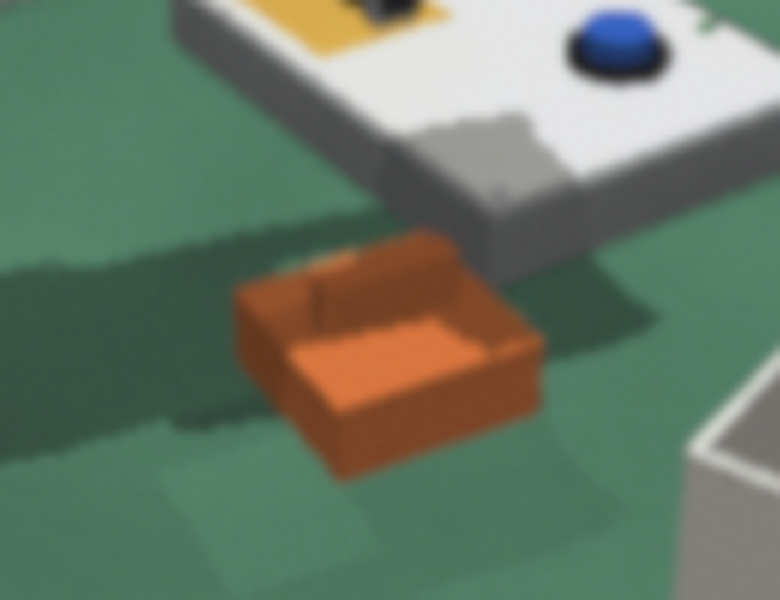

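View pics/ct.png

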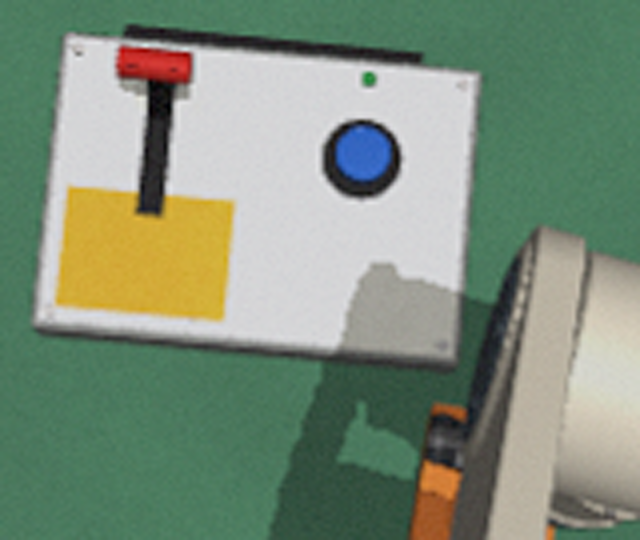

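The cover stands upright: the fin is at (390,275) in the side crop, partly in the gripper's shadow. The button and its collar are free. Locating the button and lever.

```bash
python3 - <<'E'
from h import *
f=lambda p:(np.array(p)+.5)/4-.5+[175,85]
print("btn",ray([f((363,153))],"top",60).round(1),"collar",ray([f((362,160))],"top",48).round(1))
im=viewer.grab_frame("top")[85:185,175:335].astype(int)
m=(im[:,:,2]>130)&(im[:,:,0]<110)&(im[:,:,2]-im[:,:,0]>60);ys,xs=np.nonzero(m);print(m.sum(),ray([(xs.mean()+175,ys.mean()+85)],"top",60).round(1))
m=(im[:,:,0]>130)&(im[:,:,1]<80)&(im[:,:,2]<80);ys,xs=np.nonzero(m);print(m.sum(),"grip",ray([(xs.mean()+175,ys.mean()+85)],"top",106).round(1))
u=np.array([625.1,30.1]);c,s=np.cos(-.077),np.sin(-.077);Rm=np.array([[c,-s],[s,c]])
for n,q in[("btn",(30,-65)),("hinge",(50,70)),("grip up",(50+11.2,70)),("grip down",(50-51,70))]:print(n,(u+Rm@q).round(1))
mv((650,-37,150),1.39)
E
```

```text
btn [[649.8 -36.2  60. ]] collar [[648.3 -36.2  48. ]]
142 [[649.6 -36.3  60. ]]
123 grip [[693.3  94.4 106. ]]
btn [650. -37.]
hinge [680.3  96. ]
grip up [691.5  95.2]
grip down [629.5 100. ]
pos [ 435.9 -119.   192.9] rpy [-3.134 -0.     1.391] q [-0.27  0.16  2.05 -0.    0.94 -1.66] open -0.0 F [ 0.2  0.1 -1.2] t 25.0
-> (650, -37, 150) shift [0.1188 0.1964 0.0415] rot [-0.008 -0.     0.001] steps 5.6 0.1
```

Everything agrees to about 1 mm. Moving over the button with the fingers shut.

Call:
send_rows --plan '[[[0.119,0.196,0.0],[-0.008,0,0],-1],[[0.119,0.196,0.0],[-0.008,0,0],-1],[[0.119,0.196,0.0],[-0.008,0,0],-1],[[0.119,0.196,0.0],[-0.008,0,0],-1],[[0.119,0.196,0.0],[-0.008,0,0],-1]]'

```text
clock: 25.38
eef_pos: [632.3, -43.2, 190.1]
tcp_rot: [-3.14, -0.0, 1.391]
contact_force: [0.4, -1.1, 0.3]
opening: 0.002
```

```bash
python3 m.py 650 -36.5 105 1.39
```

```text
pos [632.3 -43.2 190.1] rpy [-3.14  -0.     1.391] q [-0.07  0.43  1.67  0.    1.04 -1.46] open 0.0 F [ 0.4 -1.1  0.3] t 25.4
-> [650.0, -36.5, 105.0] shift [0.0097 0.0164 0.0851] rot [-0.002 -0.     0.001] steps 2.1 0.0
```

Call:
send_rows --plan '[[[0.01,0.016,0.02],[0,0,0],-1],[[0.01,0.016,0.05],[0,0,0],-1],[[0.01,0.016,0.075],[0,0,0],-1],[[0.01,0.016,0.085],[0,0,0],-1],[[0.01,0.016,0.085],[0,0,0],-1]]'

```text
clock: 25.8
eef_pos: [647.1, -35.9, 101.2]
tcp_rot: [-3.133, 0.001, 1.392]
contact_force: [-0.6, 0.0, 0.4]
opening: 0.003
```

```bash
python3 m.py 650 -36.5 84 1.39
```

```text
pos [647.1 -35.9 101.2] rpy [-3.133e+00  1.000e-03  1.392e+00] q [-0.06  0.56  1.69  0.    0.91 -1.45] open 0.0 F [-0.6  0.   0.4] t 25.8
-> [650.0, -36.5, 84.0] shift [-0.      0.0031  0.0172] rot [-0.009  0.001  0.002] steps 0.4 0.1
```

Call:
send_rows --plan '[[[0,0.002,0.01],[-0.009,0,0],-1],[[0,0.002,0.016],[-0.009,0,0],-1],[[0,0.002,0.019],[-0.009,0,0],-1],[[0,0.002,0.019],[-0.009,0,0],-1],[[0,0.002,0.019],[-0.009,0,0],-1]]'

```text
clock: 26.22
eef_pos: [649.3, -36.4, 83.1]
tcp_rot: [3.14, 0.001, 1.391]
contact_force: [-0.4, -0.9, 0.6]
opening: -0.001
```

```bash
python3 m.py 650 -36.5 76 1.39
```

```text
pos [649.3 -36.4  83.1] rpy [3.140e+00 1.000e-03 1.391e+00] q [-0.06  0.58  1.7  -0.    0.86 -1.45] open -0.0 F [-0.4 -0.9  0.6] t 26.2
-> [650.0, -36.5, 76.0] shift [0.     0.0007 0.0071] rot [0.001 0.001 0.001] steps 0.2 0.0
```

Call:
send_rows --plan '[[[0,0.001,0.003],[0,0,0],-1],[[0,0.001,0.006],[0,0,0],-1],[[0,0.001,0.008],[0,0,0],-1],[[0,0.001,0.0085],[0,0,0],-1],[[0,0.001,0.0085],[0,0,0],-1]]'

```text
clock: 26.63
eef_pos: [651.1, -36.7, 75.1]
tcp_rot: [3.139, 0.0, 1.391]
contact_force: [1.2, 1.2, 4.9]
opening: -0.004
```

```bash
python3 look.py l11
```

```text
(no output)
```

View pics/l11.png

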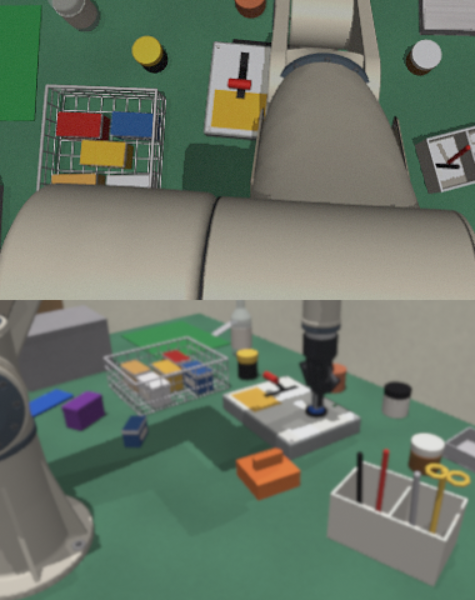

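The lever has dropped: its red grip is at (240,85) in the top view. I'll press 2 mm more so the button is fully down, then let go.

Call:
send_rows --plan '[[[0,0,0.001],[0,0,0],-1],[[0,0,0.002],[0,0,0],-1],[[0,0,0.0025],[0,0,0],-1],[[0,0,0.0025],[0,0,0],-1],[[0,0,0.0025],[0,0,0],-1]]'

```text
clock: 27.15
eef_pos: [651.3, -36.7, 74.0]
tcp_rot: [3.138, 0.0, 1.391]
contact_force: [-3.7, -0.4, 16.2]
opening: 0.002
```

Call:
send_rows --plan '[[[0,0,-0.02],[0,0,0],-1],[[0,0,-0.06],[0,0,0],-1],[[0,0,-0.1],[0,0,0],-1],[[0,0,-0.1],[0,0,0],-1],[[0,0,-0.1],[0,0,0],-1]]'

```text
clock: 27.57
eef_pos: [652.0, -36.6, 176.2]
tcp_rot: [3.135, -0.0, 1.391]
contact_force: [-0.6, 0.1, -0.3]
opening: 0.002
```

```bash
python3 m.py 590 102 172 1.49
```

```text
pos [652.  -36.6 176.2] rpy [ 3.135 -0.     1.391] q [-0.06  0.47  1.64 -0.    1.02 -1.45] open 0.0 F [-0.6  0.1 -0.3] t 27.6
-> [590.0, 102.0, 172.0] shift [ 0.1253 -0.0858  0.0036] rot [ 0.007  0.    -0.099] steps 3.6 0.8
```

Wrist force peaked at 16 N with the button fully down, and it is now released. Going to the start point on the lever's -x side, with tool y along the unit's x.

```bash
python3 m.py 585.5 103.3 150 1.494
```

```text
pos [652.  -36.6 176.2] rpy [ 3.135 -0.     1.391] q [-0.06  0.47  1.64 -0.    1.02 -1.45] open 0.0 F [-0.6  0.1 -0.3] t 27.6
-> [585.5, 103.3, 150.0] shift [ 0.1258 -0.0906  0.0256] rot [ 0.007  0.    -0.103] steps 3.8 0.8
```

Call:
send_rows --plan '[[[0.035,-0.025,0.0],[0.007,0,-0.103],-1],[[0.065,-0.05,0.0],[0.007,0,-0.103],-1],[[0.1,-0.075,0.0],[0.007,0,-0.103],-1],[[0.126,-0.091,0.01],[0.007,0,-0.103],-1],[[0.126,-0.091,0.025],[0.007,0,-0.103],-1]]'

```text
clock: 27.98
eef_pos: [582.2, 108.0, 149.6]
tcp_rot: [-3.139, -0.001, 1.497]
contact_force: [0.6, -0.4, -0.2]
opening: -0.0
```

```bash
python3 m.py 585.5 103.3 94 1.494; python3 - <<'E'
from h import *
im=viewer.grab_frame("side")[:,:,::-1];cv2.imwrite("pics/cs2.png",cv2.resize(im[130:230,220:350],None,fx=6,fy=6,interpolation=cv2.INTER_CUBIC))
E
```

```text
pos [582.2 108.  149.6] rpy [-3.139e+00 -1.000e-03  1.497e+00] q [ 0.18  0.42  1.79  0.    0.93 -1.32] open -0.0 F [ 0.6 -0.4 -0.2] t 28.0
-> [585.5, 103.3, 94.0] shift [-0.0044  0.0038  0.0556] rot [-0.002 -0.001  0.003] steps 1.3 0.0
```

View pics/cs2.png

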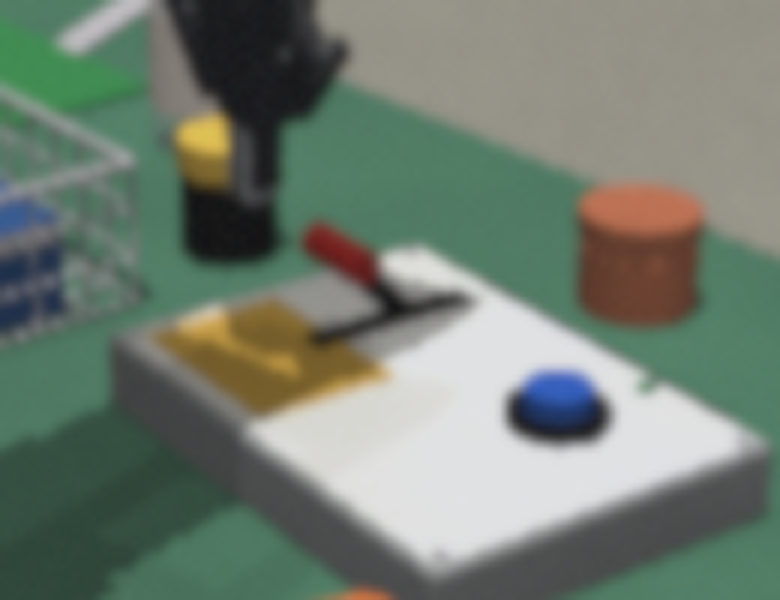

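The lever is down and the button is out again. The fingers at (255,190) are in front of the grip at (340,250). Going down to grip height.

Call:
send_rows --plan '[[[-0.004,0.003,0.025],[0,0,0],-1],[[-0.004,0.003,0.045],[0,0,0],-1],[[-0.004,0.003,0.056],[0,0,0],-1],[[-0.004,0.003,0.056],[0,0,0],-1],[[-0.004,0.003,0.056],[0,0,0],-1]]'

```text
clock: 28.45
eef_pos: [583.2, 101.0, 89.3]
tcp_rot: [-3.133, 0.002, 1.497]
contact_force: [-0.5, 0.7, 1.3]
opening: -0.001
```

```bash
python3 m.py 668 97 112 1.494
```

```text
pos [583.2 101.   89.3] rpy [-3.133e+00  2.000e-03  1.497e+00] q [ 0.17  0.5   1.82  0.    0.82 -1.33] open -0.0 F [-0.5  0.7  1.3] t 28.4
-> [668.0, 97.0, 112.0] shift [ 0.0022  0.0847 -0.0234] rot [-0.008  0.002  0.003] steps 2.1 0.1
```

Call:
send_rows --plan '[[[0.002,0.012,0],[0,0,0],-1],[[0.002,0.024,-0.004],[0,0,0],-1],[[0.002,0.034,-0.01],[0,0,0],-1],[[0.002,0.044,-0.016],[0,0,0],-1],[[0.002,0.054,-0.02],[0,0,0],-1]]'

```text
clock: 28.87
eef_pos: [638.6, 98.8, 110.9]
tcp_rot: [-3.135, 0.001, 1.497]
contact_force: [-1.6, -0.5, 0.6]
opening: -0.001
```

```bash
python3 m.py 668 97 112 1.494
```

```text
pos [638.6  98.8 110.9] rpy [-3.135e+00  1.000e-03  1.497e+00] q [ 0.15  0.54  1.69  0.    0.92 -1.35] open -0.0 F [-1.6 -0.5  0.6] t 28.9
-> [668.0, 97.0, 112.0] shift [ 0.0004  0.0295 -0.0013] rot [-0.007  0.001  0.003] steps 0.7 0.1
```

Call:
send_rows --plan '[[[0,0.008,0],[0,0,0],-1],[[0,0.016,0],[0,0,0],-1],[[0,0.022,0],[0,0,0],-1],[[0,0.027,0],[0,0,0],-1],[[0,0.03,0],[0,0,0],-1]]'

```text
clock: 29.28
eef_pos: [668.9, 96.5, 110.3]
tcp_rot: [-3.135, 0.002, 1.497]
contact_force: [0.3, 0.3, 0.2]
opening: 0.002
```

```bash
python3 m.py 668 97 112 1.494; python3 - <<'E'
from h import *
im=viewer.grab_frame("side")[:,:,::-1];cv2.imwrite("pics/cs3.png",cv2.resize(im[130:230,220:350],None,fx=6,fy=6,interpolation=cv2.INTER_CUBIC))
E
```

```text
pos [668.9  96.5 110.3] rpy [-3.135e+00  2.000e-03  1.497e+00] q [ 0.14  0.58  1.62 -0.    0.95 -1.36] open 0.0 F [0.3 0.3 0.2] t 29.3
-> [668.0, 97.0, 112.0] shift [ 0.0005 -0.0009 -0.0017] rot [-0.007  0.002  0.003] steps 0.0 0.1
```

View pics/cs3.png

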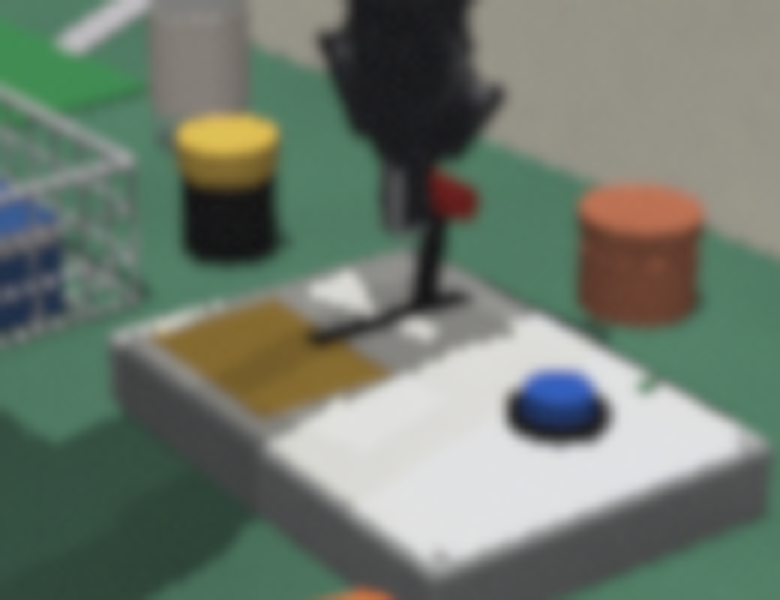

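The lever stands up at (440,220) and the contact force is zero. Backing off to -x, then up.

Call:
send_rows --plan '[[[0,-0.02,0],[0,0,0],-1],[[0,-0.05,0],[0,0,0],-1],[[0,-0.08,-0.01],[0,0,0],-1],[[0,-0.08,-0.05],[0,0,0],-1],[[0,-0.08,-0.08],[0,0,0],-1]]'

```text
clock: 29.75
eef_pos: [586.6, 102.4, 190.8]
tcp_rot: [-3.13, 0.003, 1.497]
contact_force: [1.4, -0.0, 1.1]
opening: -0.0
```

```bash
python3 m.py 439 -119.5 195 1.391; python3 look.py l12
```

```text
pos [586.6 102.4 190.8] rpy [-3.130e+00  3.000e-03  1.497e+00] q [ 0.17  0.38  1.75  0.    1.03 -1.33] open -0.0 F [ 1.4 -0.   1.1] t 29.8
-> [439.0, -119.5, 195.0] shift [-0.2321 -0.131  -0.0021] rot [-0.011  0.003  0.106] steps 6.4 0.9
```

View pics/l12.png

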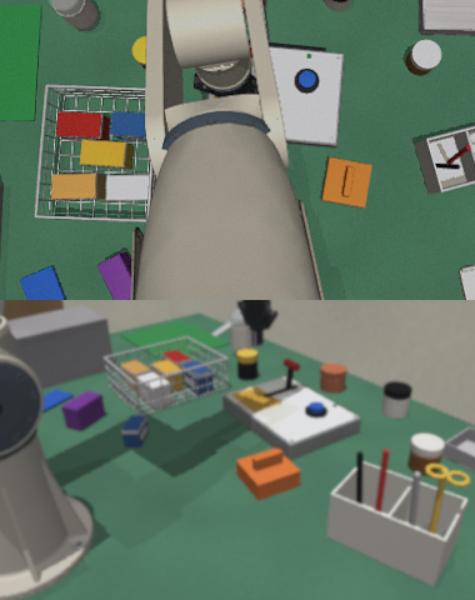

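The lever stays up by itself, at (290,370) in the side view. The cover stands upright at (347,182) in the top view. Measuring it.

```bash
python3 - <<'E'
from h import *
from ov import *
im=viewer.grab_frame("top")
r=viewer.cut_out("cover","top")
for d in r:
    print(round(d["p"],2),np.round(d["extent"]))
hsv=cv2.cvtColor(im,cv2.COLOR_RGB2HSV)
m=((hsv[:,:,0]>6)&(hsv[:,:,0]<17)&(hsv[:,:,1]>150)).astype(np.uint8);m[:,:270]=0;m[:175]=0;m[:,340:]=0;m[235:]=0
n,l,st,_=cv2.connectedComponentsWithStats(m);k=1+st[1:,4].argmax();mm=l==k
print(st[k])
x,f=fit({"top":mm},(90,90,35),0,(440,-118,-.18));print(x.round(2),f)
M=(255,0,255)
for i,c in enumerate([x]):
    ov("ov2","top",[((*c,0,90,90,35),M),((*c,35,60,14,26),(0,255,0))],255,355,170,240,7,im=im[:,:,::-1])
E
```

```text
0.85 [278. 187.  38.  36.]
0.17 [185.  92. 106.  86.]
[ 278  186   39   40 1203]
[ 4.3906e+02 -1.2031e+02 -1.8000e-01] 0.050530995307483284
```

View pics/ov2.png

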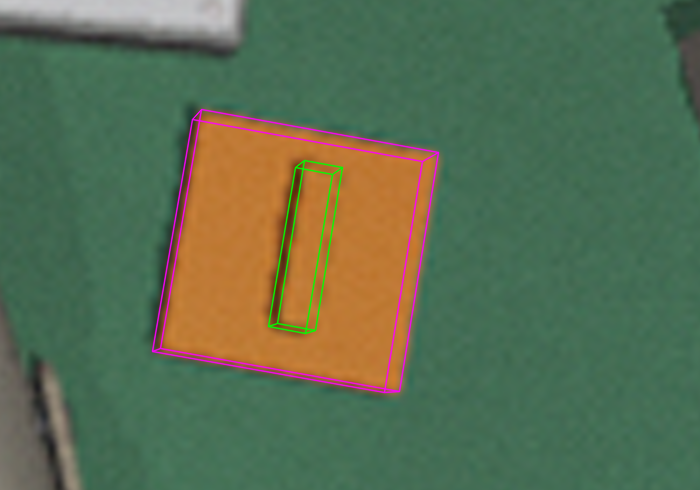

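Call:
send_rows --plan '[[[-0.232,-0.131,-0.015],[-0.011,0.003,0.106],0.2],[[-0.232,-0.131,-0.015],[-0.011,0.003,0.106],0.2],[[-0.232,-0.131,-0.015],[-0.011,0.003,0.106],0.2],[[-0.232,-0.131,-0.015],[-0.011,0.003,0.106],0.2],[[-0.232,-0.131,-0.005],[-0.011,0.003,0.106],0.2]]'

```text
clock: 30.37
eef_pos: [472.8, -71.7, 198.8]
tcp_rot: [3.137, -0.002, 1.392]
contact_force: [0.3, -0.5, 0.5]
opening: 0.594
```

```bash
python3 m.py 439 -120 140 1.391
```

```text
pos [472.8 -71.7 198.8] rpy [ 3.137e+00 -2.000e-03  1.392e+00] q [-0.15  0.19  2.    0.    0.95 -1.55] open 0.59 F [ 0.3 -0.5  0.5] t 30.4
-> [439.0, -120.0, 140.0] shift [-0.0537 -0.0249  0.0586] rot [ 0.005 -0.002  0.001] steps 2.0 0.0
```

Call:
send_rows --plan '[[[-0.04,-0.018,0.0],[0.005,0,0],0.2],[[-0.054,-0.025,0.02],[0.005,0,0],0.2],[[-0.054,-0.025,0.059],[0.005,0,0],0.2],[[-0.054,-0.025,0.08],[0.005,0,0],0.2],[[-0.054,-0.025,0.085],[0.005,0,0],0.2]]'

```text
clock: 30.78
eef_pos: [435.5, -119.9, 109.6]
tcp_rot: [-3.134, -0.003, 1.39]
contact_force: [-0.5, -0.4, 0.4]
opening: 0.602
```

```bash
python3 m.py 439 -120 64 1.391
```

```text
pos [ 435.5 -119.9  109.6] rpy [-3.134e+00 -3.000e-03  1.390e+00] q [-0.27  0.3   2.11  0.    0.74 -1.67] open 0.6 F [-0.5 -0.4  0.4] t 30.8
-> [439.0, -120.0, 64.0] shift [0.0004 0.0038 0.0456] rot [-0.008 -0.003 -0.001] steps 1.1 0.1
```

Call:
send_rows --plan '[[[0,0.003,0.02],[-0.008,-0.003,0],0.2],[[0,0.003,0.038],[-0.008,-0.003,0],0.2],[[0,0.003,0.044],[-0.008,-0.003,0],0.2],[[0,0.003,0.045],[-0.008,-0.003,0],0.2],[[0,0.003,0.045],[-0.008,-0.003,0],0.2]]'

```text
clock: 31.2
eef_pos: [438.2, -120.1, 64.7]
tcp_rot: [-3.141, 0.0, 1.391]
contact_force: [-0.2, -0.4, 0.4]
opening: 0.594
```

```bash
python3 m.py 439 -120 64 1.391
```

```text
pos [ 438.2 -120.1   64.7] rpy [-3.141  0.     1.391] q [-0.27  0.38  2.13 -0.    0.63 -1.66] open 0.59 F [-0.2 -0.4  0.4] t 31.2
-> [439.0, -120.0, 64.0] shift [0.0002 0.0008 0.0007] rot [-0.001  0.    -0.   ] steps 0.0 0.0
```

Call:
send_rows --plan '[[[0,0.001,0],[0,0,0],-1],[[0,0.001,0],[0,0,0],-1],[[0,0.001,0],[0,0,0],-1],[[0,0.001,0],[0,0,0],-1],[[0,0.001,0],[0,0,0],-1]]'

```text
clock: 31.62
eef_pos: [440.0, -120.4, 65.8]
tcp_rot: [3.14, 0.0, 1.391]
contact_force: [-0.6, 0.4, 6.9]
opening: 0.148
```

Call:
send_rows --plan '[[[0,0,0],[0,0,0],-1],[[0,0,-0.03],[0,0,0],-1],[[0,0,-0.07],[0,0,0],-1],[[0,0,-0.11],[0,0,0],-1],[[0,0,-0.125],[0,0,0],-1]]'

```text
clock: 32.03
eef_pos: [441.7, -120.9, 195.7]
tcp_rot: [3.134, 0.001, 1.391]
contact_force: [1.4, -1.6, -0.5]
opening: 0.145
```

```bash
python3 m.py 650 -36.7 185 1.45
```

```text
pos [ 441.7 -120.9  195.7] rpy [3.134e+00 1.000e-03 1.391e+00] q [-0.27  0.16  2.04 -0.    0.93 -1.66] open 0.15 F [ 1.4 -1.6 -0.5] t 32.0
-> [650.0, -36.7, 185.0] shift [0.1201 0.1897 0.0119] rot [ 0.007  0.001 -0.059] steps 5.4 0.5
```

Call:
send_rows --plan '[[[0.022,0.035,0.0],[0.007,0,-0.059],-1],[[0.044,0.07,0.0],[0.007,0,-0.059],-1],[[0.066,0.105,0.0],[0.007,0,-0.059],-1],[[0.088,0.14,0.005],[0.007,0,-0.059],-1],[[0.108,0.17,0.008],[0.007,0,-0.059],-1]]'

```text
clock: 32.45
eef_pos: [630.5, -44.0, 189.1]
tcp_rot: [3.14, 0.001, 1.45]
contact_force: [-0.4, 0.6, -2.0]
opening: 0.147
```

```bash
python3 m.py 650 -36.7 150 1.45;python3 look.py l13
```

```text
pos [630.5 -44.  189.1] rpy [3.14e+00 1.00e-03 1.45e+00] q [-0.07  0.43  1.68 -0.    1.04 -1.52] open 0.15 F [-0.4  0.6 -2. ] t 32.5
-> [650.0, -36.7, 150.0] shift [0.0097 0.0184 0.0391] rot [ 0.001  0.001 -0.   ] steps 1.1 0.0
```

View pics/l13.png

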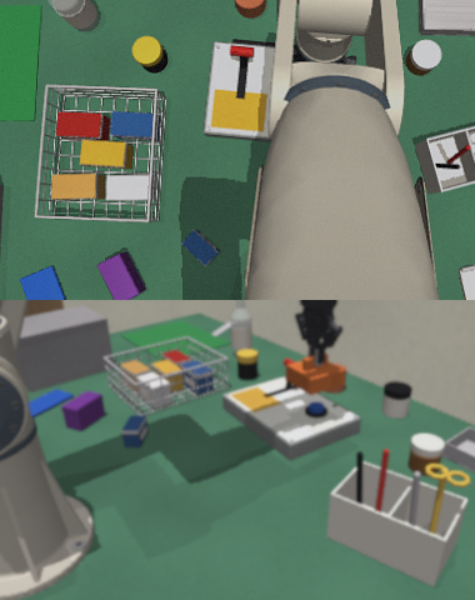

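Call:
send_rows --plan '[[[0.01,0.018,0.0],[0,0,0],-1],[[0.01,0.018,0.015],[0,0,0],-1],[[0.01,0.018,0.035],[0,0,0],-1],[[0.01,0.018,0.05],[0,0,0],-1],[[0.01,0.018,0.053],[0,0,0],-1]]'

```text
clock: 32.97
eef_pos: [649.7, -35.1, 132.8]
tcp_rot: [-3.14, 0.001, 1.452]
contact_force: [-0.1, -0.2, -1.9]
opening: 0.148
```

```bash
python3 m.py 651 -36.7 108 1.45;python3 - <<'E'
from h import *
im=viewer.grab_frame("side")[:,:,::-1];cv2.imwrite("pics/cs4.png",cv2.resize(im[130:230,240:370],None,fx=6,fy=6,interpolation=cv2.INTER_CUBIC))
E
```

```text
pos [649.7 -35.1 132.8] rpy [-3.140e+00  1.000e-03  1.452e+00] q [-0.06  0.52  1.67 -0.    0.96 -1.51] open 0.15 F [-0.1 -0.2 -1.9] t 33.0
-> [651.0, -36.7, 108.0] shift [-0.0014  0.0015  0.0248] rot [-0.002  0.001  0.002] steps 0.6 0.0
```

View pics/cs4.png

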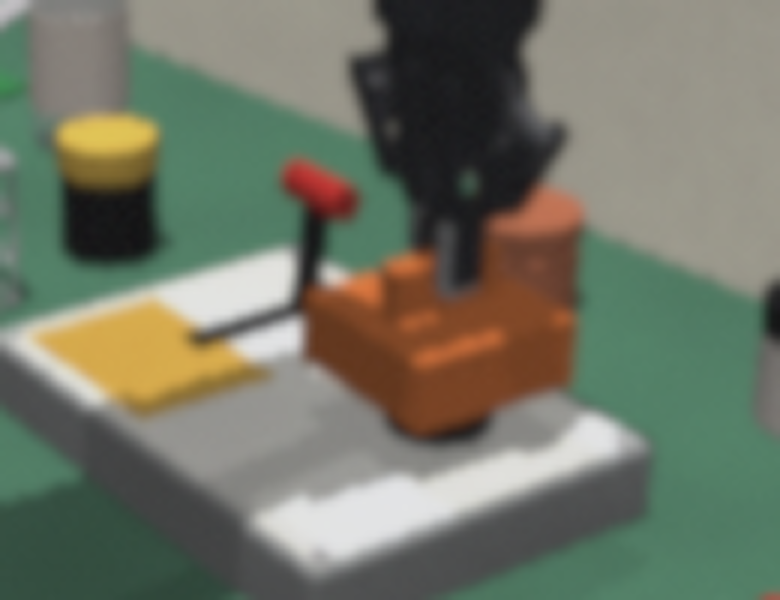

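The cover is level over the button, its lower edge near (430,430), and clear of the lever. Lowering gently.

Call:
send_rows --plan '[[[-0.001,0,0.01],[0,0,0],-1],[[-0.001,0,0.018],[0,0,0],-1],[[-0.001,0,0.022],[0,0,0],-1],[[-0.001,0,0.024],[0,0,0],-1],[[-0.001,0,0.024],[0,0,0],-1]]'

```text
clock: 33.43
eef_pos: [649.9, -36.2, 109.3]
tcp_rot: [-3.14, 0.001, 1.452]
contact_force: [-0.2, 0.8, -2.0]
opening: 0.147
```

```bash
python3 m.py 650 -36.7 106 1.45
```

```text
pos [649.9 -36.2 109.3] rpy [-3.140e+00  1.000e-03  1.452e+00] q [-0.06  0.55  1.68 -0.    0.91 -1.51] open 0.15 F [-0.2  0.8 -2. ] t 33.4
-> [650.0, -36.7, 106.0] shift [-0.0005  0.0002  0.0033] rot [-0.001  0.001  0.002] steps 0.1 0.0
```

Call:
send_rows --plan '[[[0,0,0.001],[0,0,0],-1],[[0,0,0.002],[0,0,0],-1],[[0,0,0.0025],[0,0,0],-1],[[0,0,0.003],[0,0,0],-1],[[0,0,0.003],[0,0,0],-1]]'

```text
clock: 33.85
eef_pos: [649.9, -36.2, 106.3]
tcp_rot: [-3.14, 0.001, 1.452]
contact_force: [0.2, -0.0, -0.8]
opening: 0.147
```

Call:
send_rows --plan '[[[0,0,0.0005],[0,0,0],-1],[[0,0,0.001],[0,0,0],-1],[[0,0,0.001],[0,0,0],-1],[[0,0,0.001],[0,0,0],-1],[[0,0,0.001],[0,0,0],-1]]'

```text
clock: 34.27
eef_pos: [650.0, -36.2, 105.9]
tcp_rot: [-3.141, 0.001, 1.452]
contact_force: [-2.2, 0.6, 5.4]
opening: 0.148
```

Contact with the deck at 5 N. Releasing and lifting straight up.

Call:
send_rows --plan '[[[0,0,0],[0,0,0],0.0],[[0,0,0],[0,0,0],0.0],[[0,0,0],[0,0,0],0.0],[[0,0,-0.01],[0,0,0],0.0],[[0,0,-0.03],[0,0,0],0.0]]'

```text
clock: 34.68
eef_pos: [648.4, -36.1, 134.2]
tcp_rot: [-3.136, 0.001, 1.452]
contact_force: [-0.8, 0.4, 0.4]
opening: 0.5
```

Call:
send_rows --plan '[[[0,0,-0.04],[0,0,0],0],[[0,0,-0.08],[0,0,0],0],[[0,0,-0.12],[0,0,0],0],[[0,-0.04,-0.12],[0,0,0],0],[[0,-0.08,-0.12],[0,0,0],0]]'

```text
clock: 35.1
eef_pos: [571.9, -26.7, 258.5]
tcp_rot: [3.139, 0.0, 1.451]
contact_force: [-0.8, 0.5, -1.5]
opening: 0.499
```

Call:
send_rows --plan '[[[0,-0.04,0],[0,0,0],0],[[0,-0.08,0],[0,0,0],0],[[0,-0.12,0],[0,0,0],0],[[0,-0.16,0],[0,0,0],0],[[0,-0.2,0],[0,0,0],0]]'

```text
clock: 35.52
eef_pos: [371.5, -2.7, 258.3]
tcp_rot: [3.139, 0.0, 1.451]
contact_force: [1.0, 0.4, 0.9]
opening: 0.498
```

```bash
python3 look.py l14; python3 m.py 400 -150 240 1.45
```

```text
pos [367.6  -2.5 257.8] rpy [-3.141  0.     1.452] q [-0.01 -0.07  2.13 -0.    1.09 -1.46] open 0.5 F [ 0.1 -0.5  0.5] t 35.6
-> [400.0, -150.0, 240.0] shift [-0.1426  0.0497  0.0178] rot [-0.001  0.     0.002] steps 3.6 0.0
```

View pics/l14.png

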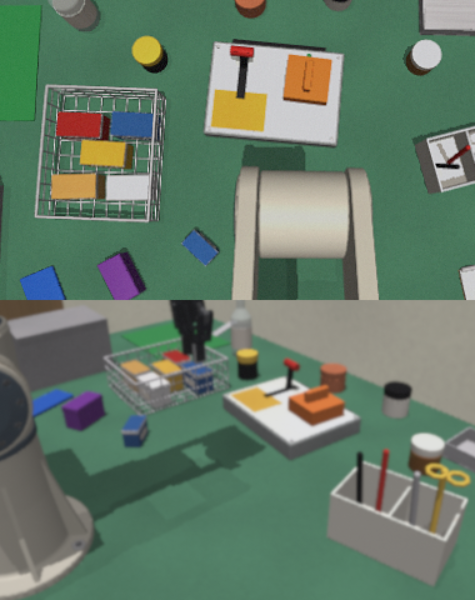

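All five tins are in the basket, the lever is up and the cover is back on the unit. One last check of how the cover sits, with overlays.

```bash
python3 - <<'E'
from ov import *
M=(255,0,255);G=(0,255,0)
c=(649.5,-36.4,-.12)
B=[((625.1,30.1,-.077,0,200,280,40),M),((*c,40,90,90,35),M),((*c,75,60,14,26),G)]
a=ov("x","top",B,175,335,85,185,5);ov("y","side",B,230,363,150,234,6)
A=cv2.imread("pics/x.png")[:,:,:];b=cv2.imread("pics/y.png");b=cv2.resize(b,(400,252));A=cv2.resize(A,(800,500))
cv2.imwrite("pics/fin_t.png",A);
cur=cv2.cvtColor(a,cv2.COLOR_BGR2GRAY) ;old=cv2.cvtColor(cv2.imread("top0raw.png"),cv2.COLOR_BGR2GRAY)
for n,(x0,y0,x1,y1) in dict(jy=(120,85,157,120),jw=(340,88,378,124)).items(): print(n,cv2.absdiff(cur,old)[y0:y1,x0:x1].mean())
print(status.sense()["contact_force"],status.sense()["clock"])
E
```

```text
jy 6.922007722007722
jw 7.02266081871345
[0.30592615 0.18824886 0.64804863] 35.7167
```

View pics/fin_t.png

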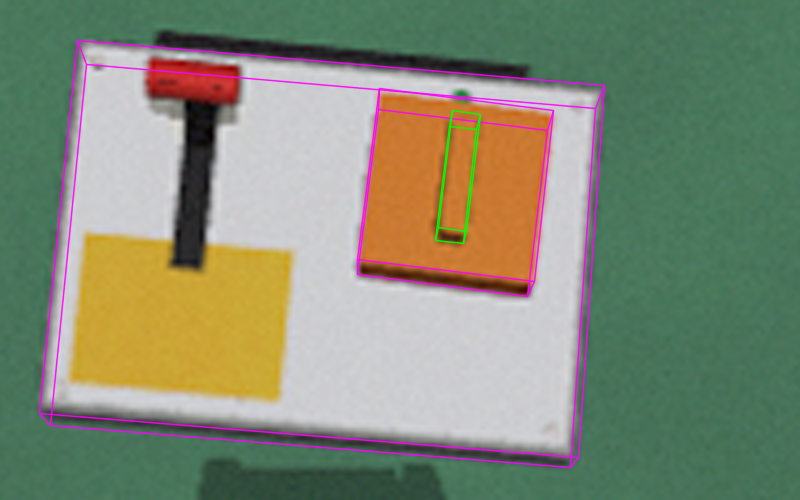

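View pics/y.png

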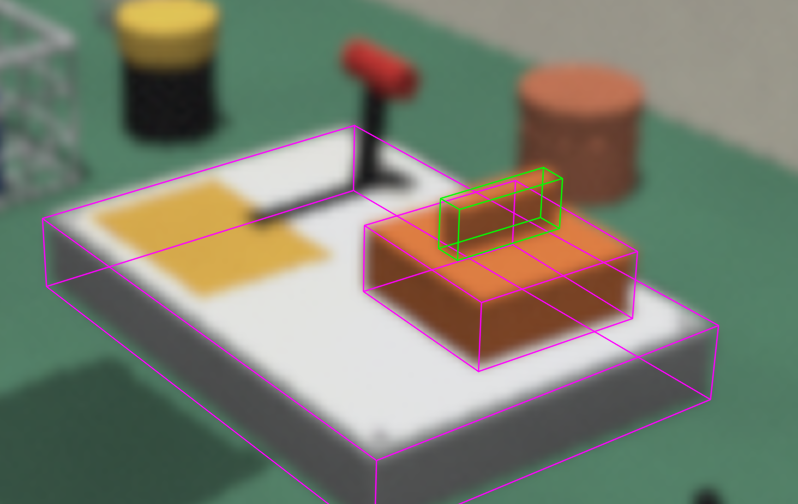

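The cover sits flat: its overlay shows the same small side-camera offset as before I moved it. The lever is up and the jars are where they were. Handing in.

```bash
python3 -c "
from rig import job;print(job.sign_off())"
```

```text
the job is handed in; nothing more can be done
None
```

The job is done and handed in at about 36 s of the 210 s allowed.

**What I did:** All five tins were present, and I dropped each one into the wire basket. I then set the orange cover upright on the bench. With everything cleared, I pressed the blue button fully (16 N on the wrist) and the lever dropped. After letting go, I pushed the lever up and over until it rested by itself. Last, I put the cover back over the button.

**Last checks:**
- **Tins:** all five are in the basket.
- **Lever:** it was still up about 6 s after I let go of it.
- **Cover:** it sits flat on the deck, centred on the button to within about 1 mm.
- **Jars:** both jars look unmoved. The before/after picture difference around each was about 7 grey levels. I took that as noise but did not compare it with a patch of plain bench.
- **Robot:** it touches nothing.

**Irregularities:**
- The wrist force briefly read about 65 N when I set the held cover down on the bench. That is under the 120 N wrist limit. The fingers were holding the cover at the time, so I don't believe the arm or gripper body pressed on anything.
- The side camera's overlay is off by about 1 to 2 pixels. It was off by the same amount at the start, so I put it down to calibration.

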